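Put the washed bicycle parts in the bench drying cabinet

ROBOT

A 6-joint arm with a two-finger parallel gripper is mounted at the origin on a cart in front of the work surface, level with it; the furniture and walls round the work are solid. World frame = base frame: x ahead of the robot, y to its left, z up, the work surface at z = 0. Lengths are in m, angles in rad, forces in N, time in s.
With the tool pointing down it reaches from about 0.35 to 0.775 m from the base axis. Payload 5.5 kg.
Tool frame: the origin (TCP) lies at the very end of the fingers, on their centre line; the grasp point (between the pads) lies 19 mm behind it; z points along the fingers, y is the line along which they close (so a half turn about z gives the same grasp; the last joint's range is limited). The gripper opens to 85 mm and grips with 20 to 120 N. Pads are 22 mm wide; open, the fingers measure 114 mm over their backs; the gripper's body (76 mm by 85 mm) begins 54 mm behind the grasp point. The pads swing forward as they close: fully open they stand 13 mm farther back than shut.
Start: joints at [-1.455, 0.313, 0.046, 1.304, 0, 1.431], TCP at [0.145, -0.556, 0.231] pointing down, gripper open.
Joint ranges: [-2.76, 2.76], [-0.86, 1.69], [-1.03, 1.26], [-2.2, 2.34], [-1.47, 1.5], [-3.14, 3.14]. Speed limits (rad/s): [2.57, 2.57, 3.14, 3.14, 3.14, 3.14].

INTERFACE

Orientations are given as a unit quaternion [w, x, y, z].
In Python, from workcell import env, imaging, ticket gives the robot as it stands. The module is installed in compiled form; this text tells all that it offers.
- The arm moves only by the tool apply_moves, never from a script. Its argument "rows" is a list of rows, each an object with "xyz": the shift along the tool's x, y, z in mm, a list of three; "turn": the turn, a rotation vector about the tool's x, y, z in rad, a list of three; "grip": the opening, from 0 (shut) to 1 (fully open). A call has 1 to 12 rows; each row is the pose to reach, as a shift and turn from the pose commanded when the call began, along the tool's axes at that moment; what a row does not reach only later rows make up. A row lasts 1/12 s, in which the tool goes at most 41.7 mm and 7.16 degrees, less where a joint would pass 70% of its speed; a pose out of reach is approached as far as the arm can. A call with a gripper value outside its range is refused whole. The fingers move at their own pace and stop on an object; "force" is the grip in N (left out, the last holds). Time passes only in rows, so rows that repeat a pose let the fingers close. It gives the time, the measured TCP pose, the force, the opening and the grip force at its end, in the units of the state.
- env.get_state(): the state, without advancing time (a new reading comes with each control period).
- imaging.read_camera(name): name is "scene" or "side" or "wrist"; returns a dict with "color" (384x512x3 uint8, blue, green, red), "z_map" (384x512 float32, m along the optical axis (not along the pixel's ray), 0 where there is no reading), "camera_matrix" (3x3 intrinsics, pixels), "k1" (the pictures are not rectified: a ray, as slopes to the right and down, at radius r is drawn at 1 + k1 r^2 times it, then the intrinsics apply), "view" (4x4, takes a point from world to camera coordinates). Camera axes: x right, y down, z forward; pixel columns grow to the right and rows downward; lengths in m; the calibration is good to about 2 mm. A picture is of the moment at which its call begins.
- ticket.hand_in(): hands the job in; it is judged then, once.
The state is a dict: "clock": time; "joint_pos": joint angles; "qvel": joint speeds; "tau": joint torques, N m; "tcp_pos": TCP position; "orientation": TCP orientation; "wrist_force": force on the tool from outside, world axes, zero at the start; "ft_torque": the same for the moment, N m; "finger_gap": finger opening in m; "grip_force": force on a finger pad.
Only numpy, scipy, OpenCV 4.12 (cv2) and the standard library are available. Lean on these libraries where they do the work, as an engineer would, in place of code of your own. Each camera call takes 0.05 s, during which the arm holds its last target. There are 200 camera calls.

TASK

Get the washed bicycle parts drying: put every pedal, bearing cup and clamp ring that lies on the bench into the steel tray, open the drying cabinet's clear door, slide the loaded tray fully home into the bay, and slide the door shut again. The parts may lie on the tray's floor in any arrangement; leave the tape roll and the hex keys where they are.

Things in the scene. Friction and masses are not known exactly. Their poses are not given: they have to be found in the camera images.
- dryer: grey bench drying cabinet, 90 mm high, fixed. Origin on the bench at the centre of its bay's mouth; +x points into the bay, away from the robot, +y left. Bay: 266 mm wide (y +-133), 80 high, no sill, rubber back stops at x = +140; 23 mm high guides flare to y = +-152 at x = -31. Right of it (y -147 to -375) the solid blower housing. Door rail on the roof's front edge, top z = 104, y -435 to +150.
- dryer_door (a joint): clear sliding door in an aluminium frame, 280 mm wide, 90 high, 60 mm in front of the bay's mouth (dryer x -64 to -56), hung from the roof rail by an arm at each end (z = 118 to 124). Metres: 0 = shut, centred over the bay; 0.285 = fully open, slid to the right (dryer -y). Starts 0 to 0.09. Slides against about 2 N, stays where left. The tray passes above about 0.275.
- door_handle (a point): grip point of the door's black upright handle, a post 20 mm (x) by 22 mm (y) in the middle of the door's top edge, z = 97 to 140 mm; this point is at dryer x = -60 mm, z = 124 mm, and moves with the door. Axes parallel to the dryer's.
- tray: loose sheet-steel tray, 140 mm (x) by 256 mm (y), floor 3 mm thick, walls 3 mm thick and 16 mm high, about 0.55 kg. Origin: centre of its underside; +x points from the grip side to the leading edge, z up. It slides easily (friction about 0.25) on two nylon skids. Fully home: origin at dryer x = +70 mm, y = 0, axes parallel, leading wall on the back stops; 5 mm play each side.
- tray_handle (a point): grip point of the tray's black upright grip, a post 22 by 22 mm, z = 62 to 110 mm above the tray's underside, outside the wall on the tray's -x side, 94 mm from its centre; this point is 96 mm above the underside. Axes parallel to the tray's. With the tray home it stands 24 mm in front of the bay's mouth, behind the door.
- pedal_a: dark resin pedal, 63 mm (x) by 107 mm (y) by 24 mm high, 0.16 kg: an open cage 60 mm wide and 22 mm high (y -32 to +54 mm) and a 13 mm spindle stub (y -54 to -32 mm). Origin: centre of its underside. Can be gripped across the 60 mm width (x) near y = +10 mm. May be absent.
- pedal_b: dark resin pedal, 63 mm (x) by 107 mm (y) by 24 mm high, 0.16 kg: an open cage 60 mm wide and 22 mm high (y -32 to +54 mm) and a 13 mm spindle stub (y -54 to -32 mm). Origin: centre of its underside. Can be gripped across the 60 mm width (x) near y = +10 mm. May be absent.
- clamp_ring: small black clamp ring, 54 mm (x) by 63 mm (y) by 11 mm high (14 mm at the bolt), the bolt lug (14 mm wide) on its -y side; ring centre at y = +5 mm, outside 54 mm, hole about 27 mm, so its walls are about 13 mm wide in x and y. 0.04 kg. Origin: centre of its underside. Can be gripped across the 54 mm in x at y = +5 mm. May be absent.
- cup_a: dark steel bottom-bracket bearing cup, round: lower part 36 mm across and 13 mm high, above it a notched flange 44 mm across and 13 mm high, 26 mm high in all, 0.08 kg. Origin: centre of its underside, z along its axis. May be absent.
- cup_b: dark steel bottom-bracket bearing cup, round: lower part 36 mm across and 13 mm high, above it a notched flange 44 mm across and 13 mm high, 26 mm high in all, 0.08 kg. Origin: centre of its underside, z along its axis. May be absent.
- tape_black: roll of black tape, 64 mm across and 18 mm high, lying among the parts; not to be moved. Origin: centre of its underside.
- hex_set: folding hex key set, 30 x 90 x 22 mm, left of the tray; not to be moved. Origin: centre of its underside.
Things that resemble listed ones, but are neither listed nor needed, are in the scene too. What is shaped like the cup_a but yellow is not meant. There is more than one size of the pedal_b; the one meant has the size given above.

How it is judged:
By the outcome, as a careful person would: the job done as asked, in the order asked, and still so for the second after the job is handed in, with the robot touching nothing.
Of pedal_a, pedal_b, clamp_ring, cup_a, cup_b only 3 to 4 are there at a start; the rules pass over those that are not, and their reading is None.
At some moment in a run one of pedal_a, pedal_b, clamp_ring, cup_a, cup_b may be knocked a few centimetres aside while the robot is not near it.
Once in a run the grip may slacken for a moment while it holds something.
It also fails if it takes over 208 s, if anything falls off the work surface, if the arm or the gripper's body presses on something with over 40 N, if the wrist force passes 120 N, or if a joint passes its speed limit or range.

## Working session

There is one attempt and no reset: what is moved stays moved. The work goes in short steps, Python scripts to look and compute and a tool call to move; the robot and the scene stay as the last step left them, time stands still between calls to the robot, and variables do not carry over. Pictures are saved under pics/ and viewed, at most 14 in all, crops included, and the job is handed in when it is done.

Besides the shell and the picture viewer there is one more tool, called after "Emit:" as name([rows], argument=value, ...), one row to a line, values as JSON. apply_moves: Moves the arm, as the interface text tells. Its arguments: {"type":"object","properties":{"rows":{"type":"array"},"force":{"type":"number"}},"required":["rows"]}

```bash
mkdir -p pics
cat > h.py <<'E'
import numpy as np, cv2, json
from workcell import env, imaging, ticket
from scipy.spatial.transform import Rotation as R
def cam(n):
    c=imaging.read_camera(n); return c
def ray(c,u,v):
    K=c["camera_matrix"]; xd=(u-K[0,2])/K[0,0]; yd=(v-K[1,2])/K[1,1]
    x,y=xd,yd
    for _ in range(20):
        r2=x*x+y*y; x=xd/(1+c["k1"]*r2); y=yd/(1+c["k1"]*r2)
    V=np.array(c["view"]); Rm=V[:3,:3]; o=-Rm.T@V[:3,3]
    return o, Rm.T@np.array([x,y,1.])
def plane(c,u,v,z):
    o,d=ray(c,u,v); return o+d*(z-o[2])/d[2]
def depth(c,u,v):
    o,d=ray(c,u,v); return o+d*c["z_map"][int(round(v)),int(round(u))]
def cloud(c):
    K=c["camera_matrix"];h,w=c["z_map"].shape
    u,v=np.meshgrid(np.arange(w),np.arange(h)); xd=(u-K[0,2])/K[0,0]; yd=(v-K[1,2])/K[1,1]
    x,y=xd.copy(),yd.copy()
    for _ in range(20):
        r2=x*x+y*y; x=xd/(1+c["k1"]*r2); y=yd/(1+c["k1"]*r2)
    V=np.array(c["view"]); P=np.stack([x,y,np.ones_like(x)],-1)*c["z_map"][...,None]
    return (P-V[:3,3])@V[:3,:3]
def st():
    s=env.get_state(); r=R.from_quat(np.roll(s["orientation"],-1)); return s,r
def save(c,n): cv2.imwrite("pics/"+n+".png",c["color"])
def rel(x,y,z,yaw):
    """tool-frame shift mm and turn for target TCP world pos; yaw = world angle of the closing line (tool y), deg"""
    s,r=st(); p=r.inv().apply(np.array([x,y,z])-s["tcp_pos"])*1000
    ty=r.as_matrix()[:,1]; a=np.degrees(np.arctan2(ty[1],ty[0]))
    d=(yaw-a+90)%180-90
    return np.round(p,1), "turn z(tool, down)=%.3f or %.3f"%(-np.radians(d),-np.radians(d)+np.pi*np.sign(d)), np.round(s["joint_pos"],2)
E
python3 - <<'E'
from h import *
for n in ("scene","side","wrist"):
    c=cam(n); save(c,n+"0"); V=c["view"]; print(n,c["k1"],c["camera_matrix"][0],(-V[:3,:3].T@V[:3,3]).round(3),V[2,:3].round(2))
s,r=st(); print(s,r.as_matrix().round(3))
E
```

```text
scene -0.06175101693949147 [455.36958095   0.         257.04289246] [-0.015  0.875  0.96 ] [ 0.4  -0.65 -0.65]
side 0.03309640365508891 [359.32376616   0.         249.26099689] [ 0.585 -0.921  0.735] [-0.08  0.82 -0.56]
wrist -0.047020700220851114 [305.05662174   0.         252.70125566] [ 0.211 -0.537  0.373] [-0.26 -0.07 -0.96]
{'clock': 0.15, 'joint_pos': array([-1.45461868e+00,  3.13837640e-01,  4.52003714e-02,  1.30361363e+00,
       -4.41969701e-05,  1.43121498e+00]), 'qvel': array([-2.34728968e-04, -6.99747625e-04,  5.76630335e-03,  5.98619924e-04,
        8.71272869e-05,  9.95176517e-05]), 'tau': array([ 2.00902781e-03, -4.81064343e+01,  2.98815733e+01,  1.38564166e-02,
       -1.58839493e-04,  2.35893800e-06]), 'tcp_pos': array([ 0.14540352, -0.55588831,  0.230592  ]), 'orientation': array([-7.27495283e-04,  9.91834289e-01,  1.27531225e-01, -1.35865640e-05]), 'wrist_force': array([-1.13496219,  0.0642604 , -0.37520583]), 'ft_torque': array([-0.00815874,  0.02477676, -0.02338736]), 'grip_force': 0.0, 'finger_gap': 0.08547218067464456} [[ 0.967  0.253 -0.   ]
 [ 0.253 -0.967  0.001]
 [ 0.    -0.001 -1.   ]]
```

View pics/scene0.png

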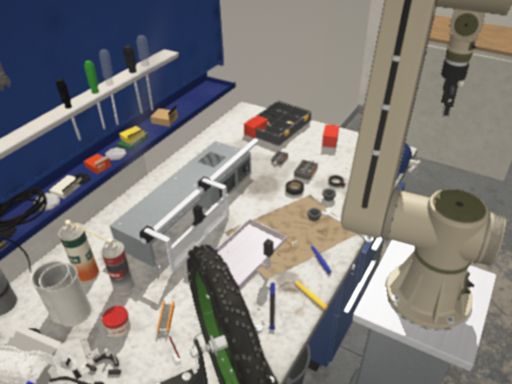

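View pics/side0.png

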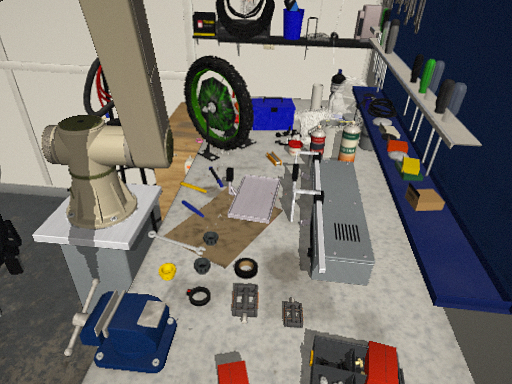

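The side view shows these candidates:
- Cups: dark at (211,238) and (202,265). The yellow one at (168,271) is not meant.
- Ring-like: clamp ring at (199,296) with its lug, and the tape roll at (245,268).
- Pedals: larger at (245,301), smaller at (291,313). I'll pick by size.
- Tray: (255,197), with its grip at (230,178).
- Door: handle near (318,205).

Next is a close crop and rough measurements.

Run:
```python
from h import *
c=cam("side"); im=c["color"][140:340,140:390]; cv2.imwrite("pics/crop1.png",cv2.resize(im,(800,640)[:2] if 0 else (750,600),interpolation=cv2.INTER_CUBIC))
np.savez("side0.npz",P=cloud(c))
for n,u,v,z in [("cup1",211,238,.026),("cup2",202,265,.026),("tape",245,268,.018),("ring",199,296,.011),("pedL",245,301,.022),("pedS",291,313,.022),("yel",168,271,.026),("hex",274,158,.02),("tray",255,197,.003)]:
    print(n,plane(c,u,v,z).round(3),depth(c,u,v).round(3))
P=cloud(c)
# pedal extents
for n,u0,u1,v0,v1 in [("L",225,265,275,325),("S",275,308,290,335)]:
    q=P[v0:v1,u0:u1].reshape(-1,3); q=q[(q[:,2]>.012)&(q[:,2]<.035)]
    r=cv2.minAreaRect((q[:,:2]*1000).astype(np.float32)); print(n,r,len(q))
```

```text
cup1 [ 0.399 -0.134  0.026] [ 0.394 -0.115  0.009]
cup2 [ 0.396 -0.244  0.026] [ 0.392 -0.228  0.009]
tape [ 0.512 -0.232  0.018] [ 0.51  -0.216  0.001]
ring [ 0.408 -0.335  0.011] [ 0.405 -0.325 -0.002]
pedL [ 0.525 -0.345  0.022] [ 0.525 -0.342  0.019]
pedS [ 0.638 -0.365  0.022] [ 0.638 -0.357  0.012]
yel [ 0.312 -0.277  0.026] [ 0.306 -0.262  0.01 ]
hex [0.556 0.396 0.02 ] [0.556 0.399 0.018]
tray [0.504 0.128 0.003] [0.504 0.129 0.002]
L ((524.1610717773438, -324.9183349609375), (62.67569351196289, 144.48822021484375), 3.1440794467926025) 625
S ((642.8204956054688, -351.2955017089844), (43.54697799682617, 74.77091217041016), 2.0241761207580566) 261
```

View pics/crop1.png

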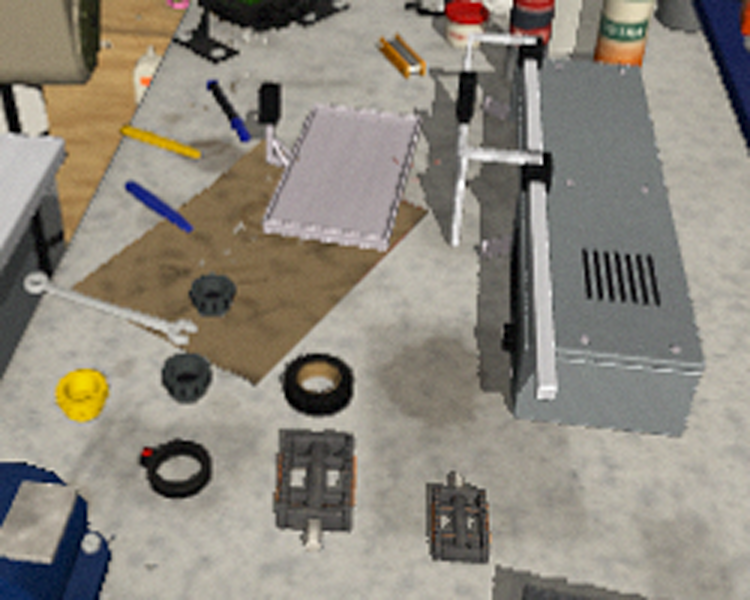

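Parts present: the larger pedal (about 63 mm wide), the red-bolted clamp ring and two dark cups. The small pedal, the yellow cup and the tape stay. I'll go above the parts for a closer wrist view.

Run:
```python
from h import *
print(rel(.43,-.24,.33,90))
```

```text
(array([ 355.3, -233.8,  -99. ]), 'turn z(tool, down)=0.256 or -2.886', array([-1.45,  0.31,  0.05,  1.3 , -0.  ,  1.43]))
```

Emit:
apply_moves([
  {"xyz": [0, 0, -99], "turn": [0, 0, 0], "grip": 1},
  {"xyz": [0, 0, -99], "turn": [0, 0, 0], "grip": 1},
  {"xyz": [0, 0, -99], "turn": [0, 0, 0], "grip": 1},
  {"xyz": [355, -234, -99], "turn": [0, 0, 0.256], "grip": 1},
  {"xyz": [355, -234, -99], "turn": [0, 0, 0.256], "grip": 1},
  {"xyz": [355, -234, -99], "turn": [0, 0, 0.256], "grip": 1},
  {"xyz": [355, -234, -99], "turn": [0, 0, 0.256], "grip": 1},
  {"xyz": [355, -234, -99], "turn": [0, 0, 0.256], "grip": 1},
  {"xyz": [355, -234, -99], "turn": [0, 0, 0.256], "grip": 1},
  {"xyz": [355, -234, -99], "turn": [0, 0, 0.256], "grip": 1},
  {"xyz": [355, -234, -99], "turn": [0, 0, 0.256], "grip": 1},
  {"xyz": [355, -234, -99], "turn": [0, 0, 0.256], "grip": 1},
])

```text
clock: 1.2
tcp_pos: [0.3964, -0.2763, 0.3304]
orientation: [0.0, 1.0, -0.0, 0.0]
wrist_force: [0.8, -0.2, -0.3]
finger_gap: 0.0858
grip_force: 0.0
```

Emit:
apply_moves([
  {"xyz": [0, 0, 0], "turn": [0, 0, 0], "grip": 1},
  {"xyz": [0, 0, 0], "turn": [0, 0, 0], "grip": 1},
  {"xyz": [0, 0, 0], "turn": [0, 0, 0], "grip": 1},
  {"xyz": [0, 0, 0], "turn": [0, 0, 0], "grip": 1},
])

```text
clock: 1.53
tcp_pos: [0.395, -0.2789, 0.3302]
orientation: [0.0, 1.0, -0.001, -0.0]
wrist_force: [0.1, -0.8, -0.1]
finger_gap: 0.0856
grip_force: 0.0
```

Run:
```python
from h import *
s,r=st(); print(s["tcp_pos"],r.as_matrix().round(2))
c=cam("wrist"); save(c,"w1"); V=c["view"]; print((-V[:3,:3].T@V[:3,3]).round(3),V.round(2))
import pickle; pickle.dump(c,open("w1.pkl","wb"))
```

```text
[ 0.3949694  -0.27891106  0.33017952] [[ 1. -0. -0.]
 [-0. -1. -0.]
 [-0.  0. -1.]]
[ 0.463 -0.277  0.472] [[-0.   -1.   -0.   -0.28]
 [-0.96  0.    0.27  0.32]
 [-0.27  0.   -0.96  0.58]
 [ 0.    0.    0.    1.  ]]
```

View pics/w1.png

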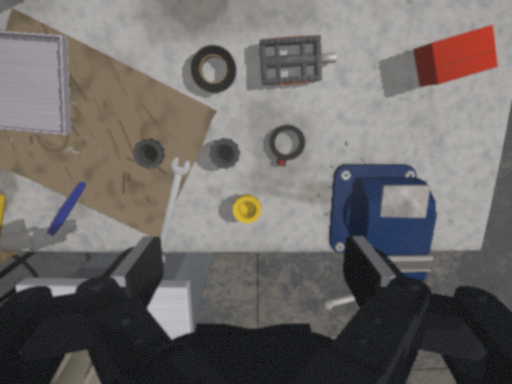

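The wrist view shows the pedal at (290,62) with its spindle to the right, the ring at (287,142) with its lug at (282,162), cups at (149,152) and (224,153), and the tape at (213,70). The tray is cut off at the left edge.

```bash
cat >> h.py <<'E'
def blobs(c,roi,z,thr=95,amin=60):
    u0,u1,v0,v1=roi; g=c["color"][v0:v1,u0:u1].max(2); m=(g<thr).astype(np.uint8)
    m=cv2.morphologyEx(m,cv2.MORPH_CLOSE,np.ones((5,5)))
    out=[]
    for k in cv2.findContours(m,cv2.RETR_EXTERNAL,cv2.CHAIN_APPROX_NONE)[0]:
        if cv2.contourArea(k)<amin: continue
        p=k[:,0]+[u0,v0]; w=np.array([plane(c,u,v,z)[:2] for u,v in p])*1000
        r=cv2.minAreaRect(w.astype(np.float32)); e=cv2.minEnclosingCircle(w.astype(np.float32))
        out.append((np.round(r[0],1),np.round(r[1],1),round(r[2],1),"circ",np.round(e[0],1),round(e[1],1)))
    return out
E
python3 - <<'E'
from h import *; import pickle
c=pickle.load(open("w1.pkl","rb"))
for n,roi,z in [("cupL",(132,168,134,172),.026),("cupR",(206,243,135,172),.026),("ring",(262,310,120,170),.011),("ped",(255,345,30,95),.022),("tape",(185,240,40,98),.018)]:
    print(n,blobs(c,roi,z)); 
# ring lug red
m=(c["color"][...,2].astype(int)-c["color"][...,1]>60); v,u=np.nonzero(m[150:175,265:300]); print("bolt",plane(c,u.mean()+265,v.mean()+150,.012))
# spindle bright
print("spindle tip",plane(c,337,58,.012), "sp root",plane(c,322,60,.012))
# tray, handles, dryer by side depth
for n in ("side","scene"):
    c=cam(n); P=cloud(c); np.save(n+".npy",P); np.save(n+"c.npy",c["color"])
P=np.load("side.npy"); 
for n,u,v in [("trayh",229.7,170),("doorh",295.7,171.7)]:
    q=P[int(v)-3:int(v)+4,int(u)-4:int(u)+5].reshape(-1,3); print(n,np.median(q,0).round(3))
m=(P[...,2]>.08)&(P[...,2]<.1)&(P[...,0]>.6)&(P[...,1]<.4); q=P[m]; print("roof",cv2.minAreaRect((q[:,:2]*1000).astype(np.float32)),len(q))
m=(P[...,2]>.1)&(P[...,2]<.135)&(P[...,0]>.5)&(P[...,1]<.5); q=P[m]; print("rail",cv2.minAreaRect((q[:,:2]*1000).astype(np.float32)),len(q))
E
```

```text
cupL [(array([ 395.5, -123.1]), array([43.5, 46.2]), 41.9, 'circ', array([ 395.6, -121.3]), 24.7)]
cupR [(array([ 395.1, -234.6]), array([41.2, 41.4]), 81.6, 'circ', array([ 395.1, -234.3]), 21.5)]
ring [(array([ 408.4, -327.4]), array([52.8, 53.5]), 25.0, 'circ', array([ 404.2, -326. ]), 30.9)]
ped [(array([ 522.7, -327.7]), array([59.1, 82.9]), 3.4, 'circ', array([ 522.9, -328.1]), 49.0)]
tape [(array([ 512.4, -220.8]), array([62.3, 62.9]), 41.8, 'circ', array([ 512.7, -220.7]), 32.3)]
bolt [ 0.3789363 -0.32083    0.012    ]
spindle tip [ 0.5283294  -0.39633412  0.012     ] sp root [ 0.52547687 -0.37512569  0.012     ]
trayh [0.409 0.134 0.102]
doorh [0.635 0.132 0.115]
roof ((805.56982421875, -81.24191284179688), (313.2682189941406, 942.1690673828125), 11.114033699035645) 5271
rail ((797.8040161132812, -32.14141845703125), (309.94232177734375, 1043.9803466796875), 11.021177291870117) 2102
```

Run:
```python
from h import *
c=cam("side"); C=[(312,107),(420,112),(387,245),(265,228)]
w=np.array([plane(c,140+u/3,140+v/3,.019)[:2] for u,v in C])*1000
print(w.round(0),cv2.minAreaRect(w.astype(np.float32)))
print(plane(c,229.7,170,.096),plane(c,295.7,171.7,.124))
a=w[1]-w[2]; print("tray yaw",np.degrees(np.arctan2(-a[0],a[1])))
s,r=st();print(s["joint_pos"].round(2)); print(rel(.395,-.234,.003,90), rel(.395,-.122,.003,90))
```

```text
[[450. 241.]
 [587. 248.]
 [563. -25.]
 [431. -14.]] ((507.9851989746094, 117.34841918945312), (274.4990539550781, 135.65675354003906), 85.1764144897461)
[0.41092335 0.14613816 0.096     ] [0.63726889 0.12027879 0.124     ]
tray yaw -4.983850953135918
[-0.78  0.12  0.05  1.49 -0.    2.36]
(array([ 2.000e-01, -4.520e+01,  3.272e+02]), 'turn z(tool, down)=-0.003 or 3.139', array([-0.78,  0.12,  0.05,  1.49, -0.  ,  2.36])) (array([-1.000e-01, -1.572e+02,  3.272e+02]), 'turn z(tool, down)=-0.003 or 3.139', array([-0.78,  0.12,  0.05,  1.49, -0.  ,  2.36]))
```

Emit:
apply_moves([
  {"xyz": [0, -45, 220], "turn": [0, 0, -1.49], "grip": 1},
  {"xyz": [0, -45, 220], "turn": [0, 0, -1.49], "grip": 1},
  {"xyz": [0, -45, 220], "turn": [0, 0, -1.49], "grip": 1},
  {"xyz": [0, -45, 220], "turn": [0, 0, -1.49], "grip": 1},
  {"xyz": [0, -45, 220], "turn": [0, 0, -1.49], "grip": 1},
  {"xyz": [0, -45, 220], "turn": [0, 0, -1.49], "grip": 1},
  {"xyz": [0, -45, 220], "turn": [0, 0, -1.49], "grip": 1},
  {"xyz": [0, -45, 220], "turn": [0, 0, -1.49], "grip": 1},
  {"xyz": [0, -45, 220], "turn": [0, 0, -1.49], "grip": 1},
  {"xyz": [0, -45, 220], "turn": [0, 0, -1.49], "grip": 1},
  {"xyz": [0, -45, 220], "turn": [0, 0, -1.49], "grip": 1},
  {"xyz": [0, -45, 220], "turn": [0, 0, -1.49], "grip": 1},
])

```text
clock: 2.73
tcp_pos: [0.3951, -0.234, 0.1103]
orientation: [0.0, 0.734, 0.679, -0.0]
wrist_force: [0.6, 0.0, -0.9]
finger_gap: 0.0855
grip_force: 0.0
```

Emit:
apply_moves([
  {"xyz": [0, 0, 0], "turn": [0, 0, 0], "grip": 1},
  {"xyz": [0, 0, 0], "turn": [0, 0, 0], "grip": 1},
])

```text
clock: 2.9
tcp_pos: [0.3952, -0.2338, 0.1103]
orientation: [0.0, 0.737, 0.676, -0.0]
wrist_force: [-0.5, 0.4, -0.1]
finger_gap: 0.0856
grip_force: 0.0
```

Run:
```python
from h import *
c=cam("wrist"); save(c,"w2"); print(rel(.395,-.2345,.004,85)); s,r=st(); print(s["tcp_pos"],r.as_matrix().round(3))
for roi in [(100,400,50,300)]:
  for b in blobs(c,roi,.026): print(b)
```

```text
(array([ -0.8,  -0.3, 106.3]), 'turn z(tool, down)=-1.569 or 1.573', array([-0.71,  0.17, -0.45,  0.95, -0.  ,  0.95]))
[ 0.39534339 -0.23368728  0.11033294] [[ 0.085  0.996  0.   ]
 [ 0.996 -0.085 -0.   ]
 [-0.     0.    -1.   ]]
(array([ 404.4, -303.3]), array([45.7, 58.9]), 84.9, 'circ', array([ 403.1, -310.1]), 32.8)
(array([ 286.8, -287.6]), array([58.4, 59.8]), 86.0, 'circ', array([ 286.1, -287.6]), 41.3)
(array([ 490.2, -305.3]), array([49.1, 63.7]), 0.4, 'circ', array([ 492. , -305.3]), 39.2)
(array([ 394.1, -232.6]), array([45.5, 42.4]), 81.8, 'circ', array([ 394.5, -232.6]), 23.4)
(array([ 491.1, -217.9]), array([36.3, 63. ]), 2.2, 'circ', array([ 501.7, -217.7]), 31.7)
(array([ 388.4, -134.8]), array([17.2, 52.5]), 85.0, 'circ', array([ 388.4, -134.4]), 27.5)
```

View pics/w2.png

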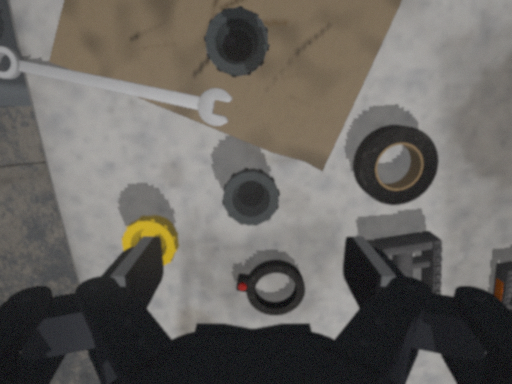

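The picture shows the right cup at (250,195), centred between the fingers within 2 mm. The yellow cup at (150,240) and the ring at (275,287) are clear of them, so I'll pick.

Emit:
apply_moves([
  {"xyz": [0, 0, 40], "turn": [0, 0, 0], "grip": 1},
  {"xyz": [0, 0, 80], "turn": [0, 0, 0], "grip": 1},
  {"xyz": [0, 0, 106], "turn": [0, 0, 0], "grip": 1},
  {"xyz": [0, 0, 106], "turn": [0, 0, 0], "grip": 1},
  {"xyz": [0, 0, 106], "turn": [0, 0, 0], "grip": 0.1},
  {"xyz": [0, 0, 106], "turn": [0, 0, 0], "grip": 0.1},
  {"xyz": [0, 0, 106], "turn": [0, 0, 0], "grip": 0.1},
  {"xyz": [0, 0, 106], "turn": [0, 0, 0], "grip": 0.1},
  {"xyz": [0, 0, 106], "turn": [0, 0, 0], "grip": 0.1},
  {"xyz": [0, 0, 106], "turn": [0, 0, 0], "grip": 0.1},
  {"xyz": [0, 0, 106], "turn": [0, 0, 0], "grip": 0.1},
  {"xyz": [0, 0, 106], "turn": [0, 0, 0], "grip": 0.1},
], force=60)

```text
clock: 3.95
tcp_pos: [0.3971, -0.2345, 0.0066]
orientation: [0.002, 0.735, 0.678, 0.0]
wrist_force: [-1.3, 0.3, 5.6]
finger_gap: 0.0423
grip_force: 59.8
```

Emit:
apply_moves([
  {"xyz": [0, 0, -40], "turn": [0, 0, 0], "grip": 0.1},
  {"xyz": [0, 0, -80], "turn": [0, 0, 0], "grip": 0.1},
  {"xyz": [0, 0, -120], "turn": [0, 0, 0], "grip": 0.1},
  {"xyz": [0, 0, -120], "turn": [0, 0, 0], "grip": 0.1},
])

```text
clock: 4.28
tcp_pos: [0.3998, -0.2366, 0.1332]
orientation: [0.007, 0.735, 0.678, 0.001]
wrist_force: [0.8, -1.0, -0.4]
finger_gap: 0.0417
grip_force: 61.3
```

Emit:
apply_moves([
  {"xyz": [343, 71, -67], "turn": [0, 0, -1.49], "grip": 0.1},
  {"xyz": [343, 71, -67], "turn": [0, 0, -1.49], "grip": 0.1},
  {"xyz": [343, 71, -67], "turn": [0, 0, -1.49], "grip": 0.1},
  {"xyz": [343, 71, -67], "turn": [0, 0, -1.49], "grip": 0.1},
  {"xyz": [343, 71, -67], "turn": [0, 0, -1.49], "grip": 0.1},
  {"xyz": [343, 71, -67], "turn": [0, 0, -1.49], "grip": 0.1},
  {"xyz": [343, 71, -67], "turn": [0, 0, -1.49], "grip": 0.1},
  {"xyz": [343, 71, -67], "turn": [0, 0, -1.49], "grip": 0.1},
  {"xyz": [343, 71, -67], "turn": [0, 0, -1.49], "grip": 0.1},
  {"xyz": [343, 71, -67], "turn": [0, 0, -1.49], "grip": 0.1},
  {"xyz": [343, 71, -67], "turn": [0, 0, -1.49], "grip": 0.1},
  {"xyz": [343, 71, -67], "turn": [0, 0, -1.49], "grip": 0.1},
])

```text
clock: 5.28
tcp_pos: [0.4946, 0.104, 0.1928]
orientation: [0.001, 0.077, 0.997, 0.0]
wrist_force: [0.4, -0.4, -0.4]
finger_gap: 0.0419
grip_force: 61.3
```

Emit:
apply_moves([
  {"xyz": [0, 0, 0], "turn": [0, 0, 0], "grip": 0.1},
  {"xyz": [0, 0, 0], "turn": [0, 0, 0], "grip": 0.1},
  {"xyz": [0, 0, 0], "turn": [0, 0, 0], "grip": 0.1},
])

```text
clock: 5.53
tcp_pos: [0.4943, 0.1029, 0.192]
orientation: [0.001, 0.082, 0.997, 0.0]
wrist_force: [-0.3, 0.0, -0.4]
finger_gap: 0.0419
grip_force: 61.3
```

Run:
```python
from h import *; import pickle
c=cam("wrist"); save(c,"w3"); pickle.dump(c,open("w3.pkl","wb")); s,r=st(); print(s["tcp_pos"],r.as_matrix().round(3),s["joint_pos"].round(2),s["finger_gap"])
```

```text
[0.49423355 0.10281461 0.19182971] [[-0.986  0.164  0.001]
 [ 0.164  0.986 -0.   ]
 [-0.001  0.    -1.   ]] [ 0.05  0.19 -0.21  1.17 -0.    0.21] 0.04167190969074492
```

View pics/w3.png

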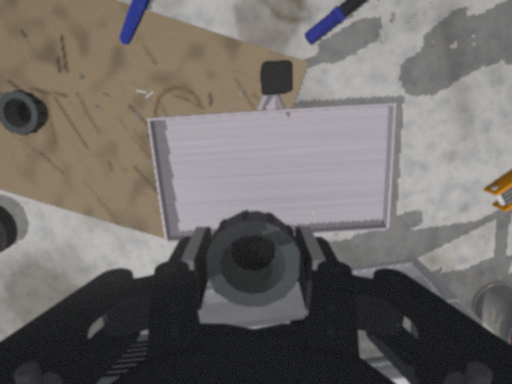

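The wrist view shows the whole tray: rim corners (150,118), (396,104), (388,228) and (167,240), with the grip top at (277,77). The cup is held at (253,255).

```bash
cat > tp.py <<'E'
from h import *; import pickle
def tray(c,C,hp):
    w=np.array([plane(c,u,v,.017)[:2] for u,v in C])*1000  # RL near-right, near-left, far-left, far-right
    ctr=w.mean(0); a=(w[1]-w[0])+(w[2]-w[3]); yaw=np.degrees(np.arctan2(-a[0],a[1]))
    print("corners",w.round(0).tolist(),"sides",np.linalg.norm(w-np.roll(w,1,0),axis=1).round(0),"ctr",ctr.round(1),"yaw",yaw.round(2))
    h=plane(c,*hp,.11)*1000; print("handle top",h.round(1))
    t=np.radians(yaw); print("handle pred",(ctr-94*np.array([np.cos(t),np.sin(t)])).round(1)); return ctr,t
E
python3 - <<'E'
from tp import *
c=pickle.load(open("w3.pkl","rb"))
ctr,t=tray(c,[(150,118),(396,104),(388,228),(167,240)],(277,77))
M=np.array([[np.cos(t),-np.sin(t)],[np.sin(t),np.cos(t)]])
for n,l in [("cup1",(36,80)),("cup2",(-36,80)),("ring",(0,10)),("pedal",(8,-73))]: 
    w=ctr+M@np.array(l); print(n,w.round(0)); 
w=ctr+M@np.array((36,80)); print(rel(w[0]/1e3,w[1]/1e3,.01,90+np.degrees(t)))
E
```

```text
corners [[424.0, 11.0], [451.0, 260.0], [585.0, 245.0], [558.0, -4.0]] sides [136. 251. 136. 251.] ctr [504.5 127.9] yaw -6.17
handle top [412.5 135.9 110. ]
handle pred [411. 138.]
cup1 [549. 204.]
cup2 [477. 211.]
ring [506. 138.]
pedal [505.  54.]
(array([-37.2, 108.3, 181.9]), 'turn z(tool, down)=-0.057 or 3.085', array([ 0.05,  0.19, -0.21,  1.17, -0.  ,  0.21]))
```

Emit:
apply_moves([
  {"xyz": [-37, 108, 0], "turn": [0, 0, -0.057], "grip": 0.1},
  {"xyz": [-37, 108, 0], "turn": [0, 0, -0.057], "grip": 0.1},
  {"xyz": [-37, 108, 20], "turn": [0, 0, -0.057], "grip": 0.1},
  {"xyz": [-37, 108, 60], "turn": [0, 0, -0.057], "grip": 0.1},
  {"xyz": [-37, 108, 100], "turn": [0, 0, -0.057], "grip": 0.1},
  {"xyz": [-37, 108, 135], "turn": [0, 0, -0.057], "grip": 0.1},
  {"xyz": [-37, 108, 160], "turn": [0, 0, -0.057], "grip": 0.1},
  {"xyz": [-37, 108, 175], "turn": [0, 0, -0.057], "grip": 0.1},
  {"xyz": [-37, 108, 179], "turn": [0, 0, -0.057], "grip": 0.1},
  {"xyz": [-37, 108, 179], "turn": [0, 0, -0.057], "grip": 0.1},
  {"xyz": [-37, 108, 179], "turn": [0, 0, -0.057], "grip": 0.1},
])

```text
clock: 6.5
tcp_pos: [0.5483, 0.2034, 0.0125]
orientation: [0.0, 0.053, 0.999, -0.0]
wrist_force: [0.1, 0.5, -0.6]
finger_gap: 0.0417
grip_force: 61.4
```

Emit:
apply_moves([
  {"xyz": [0, 0, 0], "turn": [0, 0, 0], "grip": 0.65},
  {"xyz": [0, 0, 0], "turn": [0, 0, 0], "grip": 0.65},
  {"xyz": [0, 0, 0], "turn": [0, 0, 0], "grip": 0.65},
  {"xyz": [0, 0, 0], "turn": [0, 0, 0], "grip": 0.65},
  {"xyz": [0, 0, -20], "turn": [0, 0, 0], "grip": 0.65},
  {"xyz": [0, 0, -50], "turn": [0, 0, 0], "grip": 0.65},
  {"xyz": [0, 0, -90], "turn": [0, 0, 0], "grip": 1},
  {"xyz": [0, 0, -130], "turn": [0, 0, 0], "grip": 1},
  {"xyz": [0, 0, -130], "turn": [0, 0, 0], "grip": 1},
  {"xyz": [0, 0, -130], "turn": [0, 0, 0], "grip": 1},
])

```text
clock: 7.33
tcp_pos: [0.5504, 0.2042, 0.1459]
orientation: [0.004, 0.052, 0.999, 0.001]
wrist_force: [0.4, 0.2, -0.5]
finger_gap: 0.0854
grip_force: 0.0
```

Run:
```python
from h import *; import pickle
s,r=st(); print(s["tcp_pos"])
c=cam("wrist"); save(c,"w4"); pickle.dump(c,open("w4.pkl","wb"))
for b in blobs(c,(0,512,0,230),.026): 
    if b[5]<60: print(b)
print(rel(.395,-.1225,.12,84))
```

```text
[0.55042243 0.20417744 0.14587362]
(array([550.4, 406.8]), array([16.3, 76.6]), 28.0, 'circ', array([548.9, 406.1]), 38.5)
(array([532.6, 402. ]), array([ 6.6, 68.4]), 30.2, 'circ', array([532.3, 401.8]), 34.3)
(array([474.8, 331.5]), array([27.9, 16.9]), 13.7, 'circ', array([474.6, 332.1]), 14.5)
(array([450.1, 366.4]), array([ 4.7, 14.6]), 12.9, 'circ', array([449.5, 366.2]), 7.3)
(array([472.5, 405.7]), array([53.9, 56.5]), 9.6, 'circ', array([468.8, 407.2]), 35.2)
(array([411.5,  48.3]), array([16.3, 43.5]), 15.8, 'circ', array([418.5,  50.3]), 21.8)
(array([394.7,  43.4]), array([14.1,  6.5]), 71.4, 'circ', array([393.8,  43.7]), 7.1)
(array([421.1, 179.6]), array([28.8, 38.6]), 83.6, 'circ', array([422.6, 179. ]), 22.5)
(array([407.4, 124.1]), array([79.3, 33.1]), 44.8, 'circ', array([413.5, 118. ]), 40.2)
(array([ 118.9, -340.7,   22.9]), 'turn z(tool, down)=-0.000 or 3.141', array([ 0.22,  0.37, -0.09,  1.11, -0.  ,  0.32]))
```

Emit:
apply_moves([
  {"xyz": [119, -341, 0], "turn": [0, 0, 1.49], "grip": 1},
  {"xyz": [119, -341, 0], "turn": [0, 0, 1.49], "grip": 1},
  {"xyz": [119, -341, 0], "turn": [0, 0, 1.49], "grip": 1},
  {"xyz": [119, -341, 0], "turn": [0, 0, 1.49], "grip": 1},
  {"xyz": [119, -341, 0], "turn": [0, 0, 1.49], "grip": 1},
  {"xyz": [119, -341, 0], "turn": [0, 0, 1.49], "grip": 1},
  {"xyz": [119, -341, 0], "turn": [0, 0, 1.49], "grip": 1},
  {"xyz": [119, -341, 0], "turn": [0, 0, 1.49], "grip": 1},
  {"xyz": [119, -341, 23], "turn": [0, 0, 1.49], "grip": 1},
  {"xyz": [119, -341, 23], "turn": [0, 0, 1.49], "grip": 1},
  {"xyz": [119, -341, 23], "turn": [0, 0, 1.49], "grip": 1},
  {"xyz": [119, -341, 23], "turn": [0, 0, 1.49], "grip": 1},
])

```text
clock: 8.38
tcp_pos: [0.3919, -0.1231, 0.1173]
orientation: [-0.002, 0.719, 0.695, -0.001]
wrist_force: [0.4, 1.1, -0.1]
finger_gap: 0.0855
grip_force: 0.0
```

Emit:
apply_moves([
  {"xyz": [0, 0, 0], "turn": [0, 0, 0], "grip": 1},
  {"xyz": [0, 0, 0], "turn": [0, 0, 0], "grip": 1},
])

```text
clock: 8.55
tcp_pos: [0.393, -0.1226, 0.1181]
orientation: [-0.001, 0.715, 0.7, -0.0]
wrist_force: [-0.6, -0.1, 0.3]
finger_gap: 0.0856
grip_force: 0.0
```

Run:
```python
from h import *; import pickle
s,r=st(); print(s["tcp_pos"],r.as_matrix().round(3))
c=cam("wrist")
for b in blobs(c,(190,330,130,260),.026): 
    if b[5]<60: print(b)
print(rel(.395,-.1225,.004,0))
```

```text
[ 0.39298725 -0.12263308  0.11808669] [[ 0.021  1.    -0.002]
 [ 1.    -0.021  0.001]
 [ 0.001 -0.002 -1.   ]]
(array([ 392.5, -118.5]), array([45.2, 48. ]), 64.0, 'circ', array([ 388.3, -120.7]), 28.0)
(array([1.000e-01, 1.900e+00, 1.144e+02]), 'turn z(tool, down)=-0.021 or 3.121', array([-0.5 ,  0.07, -0.54,  0.96, -0.  ,  1.09]))
```

Emit:
apply_moves([
  {"xyz": [1.5, 0, 40], "turn": [0, 0, 0], "grip": 1},
  {"xyz": [1.5, 0, 80], "turn": [0, 0, 0], "grip": 1},
  {"xyz": [1.5, 0, 112], "turn": [0, 0, 0], "grip": 1},
  {"xyz": [1.5, 0, 112], "turn": [0, 0, 0], "grip": 1},
  {"xyz": [1.5, 0, 112], "turn": [0, 0, 0], "grip": 0.1},
  {"xyz": [1.5, 0, 112], "turn": [0, 0, 0], "grip": 0.1},
  {"xyz": [1.5, 0, 112], "turn": [0, 0, 0], "grip": 0.1},
  {"xyz": [1.5, 0, 112], "turn": [0, 0, 0], "grip": 0.1},
  {"xyz": [1.5, 0, 112], "turn": [0, 0, 0], "grip": 0.1},
  {"xyz": [1.5, 0, 112], "turn": [0, 0, 0], "grip": 0.1},
  {"xyz": [1.5, 0, 112], "turn": [0, 0, 0], "grip": 0.1},
], force=60)

```text
clock: 9.52
tcp_pos: [0.3959, -0.1225, 0.0097]
orientation: [0.002, 0.715, 0.699, 0.001]
wrist_force: [-0.7, 1.7, 6.7]
finger_gap: 0.0417
grip_force: 59.6
```

Emit:
apply_moves([
  {"xyz": [0, 0, -40], "turn": [0, 0, 0], "grip": 0.1},
  {"xyz": [0, 0, -80], "turn": [0, 0, 0], "grip": 0.1},
  {"xyz": [0, 0, -120], "turn": [0, 0, 0], "grip": 0.1},
  {"xyz": [0, 0, -150], "turn": [0, 0, 0], "grip": 0.1},
  {"xyz": [0, 0, -150], "turn": [0, 0, 0], "grip": 0.1},
])

```text
clock: 9.93
tcp_pos: [0.3982, -0.1237, 0.1651]
orientation: [0.007, 0.715, 0.699, 0.002]
wrist_force: [1.2, 0.3, 0.2]
finger_gap: 0.0416
grip_force: 61.4
```

Emit:
apply_moves([
  {"xyz": [334, 77, 0], "turn": [0, 0, -1.484], "grip": 0.1},
  {"xyz": [334, 77, 0], "turn": [0, 0, -1.484], "grip": 0.1},
  {"xyz": [334, 77, 0], "turn": [0, 0, -1.484], "grip": 0.1},
  {"xyz": [334, 77, 0], "turn": [0, 0, -1.484], "grip": 0.1},
  {"xyz": [334, 77, 0], "turn": [0, 0, -1.484], "grip": 0.1},
  {"xyz": [334, 77, 0], "turn": [0, 0, -1.484], "grip": 0.1},
  {"xyz": [334, 77, 0], "turn": [0, 0, -1.484], "grip": 0.1},
  {"xyz": [334, 77, 0], "turn": [0, 0, -1.484], "grip": 0.1},
  {"xyz": [334, 77, 0], "turn": [0, 0, -1.484], "grip": 0.1},
  {"xyz": [334, 77, 0], "turn": [0, 0, -1.484], "grip": 0.1},
  {"xyz": [334, 77, 0], "turn": [0, 0, -1.484], "grip": 0.1},
  {"xyz": [334, 77, 0], "turn": [0, 0, -1.484], "grip": 0.1},
])

```text
clock: 10.93
tcp_pos: [0.479, 0.2113, 0.1578]
orientation: [0.0, 0.051, 0.999, 0.0]
wrist_force: [0.1, -0.5, -0.9]
finger_gap: 0.0415
grip_force: 61.5
```

Run:
```python
from h import *
s,r=st(); print(s["tcp_pos"],s["finger_gap"]); print(rel(.477,.211,.013,84))
```

```text
[0.4789991  0.21126276 0.15775621] 0.04148979115055261
(array([  2.1,  -0.5, 144.8]), 'turn z(tool, down)=0.002 or -3.140', array([ 0.26,  0.25, -0.23,  1.1 , -0.  ,  0.36]))
```

Emit:
apply_moves([
  {"xyz": [2, 0, 40], "turn": [0, 0, 0], "grip": 0.1},
  {"xyz": [2, 0, 80], "turn": [0, 0, 0], "grip": 0.1},
  {"xyz": [2, 0, 115], "turn": [0, 0, 0], "grip": 0.1},
  {"xyz": [2, 0, 135], "turn": [0, 0, 0], "grip": 0.1},
  {"xyz": [2, 0, 142], "turn": [0, 0, 0], "grip": 0.1},
  {"xyz": [2, 0, 142], "turn": [0, 0, 0], "grip": 0.1},
  {"xyz": [2, 0, 142], "turn": [0, 0, 0], "grip": 0.1},
])

```text
clock: 11.52
tcp_pos: [0.4776, 0.2109, 0.0161]
orientation: [0.001, 0.055, 0.998, 0.0]
wrist_force: [0.9, -1.3, -0.5]
finger_gap: 0.0414
grip_force: 61.5
```

Emit:
apply_moves([
  {"xyz": [0, 0, 0], "turn": [0, 0, 0], "grip": 0.65},
  {"xyz": [0, 0, 0], "turn": [0, 0, 0], "grip": 0.65},
  {"xyz": [0, 0, 0], "turn": [0, 0, 0], "grip": 0.65},
  {"xyz": [0, 0, 0], "turn": [0, 0, 0], "grip": 0.65},
  {"xyz": [0, 0, -20], "turn": [0, 0, 0], "grip": 0.65},
  {"xyz": [0, 0, -50], "turn": [0, 0, 0], "grip": 0.65},
  {"xyz": [0, 0, -90], "turn": [0, 0, 0], "grip": 1},
  {"xyz": [0, 0, -130], "turn": [0, 0, 0], "grip": 1},
  {"xyz": [0, 0, -150], "turn": [0, 0, 0], "grip": 1},
  {"xyz": [0, 0, -150], "turn": [0, 0, 0], "grip": 1},
])

```text
clock: 12.35
tcp_pos: [0.4805, 0.2117, 0.1713]
orientation: [0.005, 0.055, 0.998, 0.002]
wrist_force: [1.2, 0.6, -0.3]
finger_gap: 0.0853
grip_force: 0.0
```

Run:
```python
from h import *
s,r=st(); print(s["tcp_pos"],r.as_matrix().round(3)); 
c=cam("side"); P=cloud(c)
for n,roi,z in [("ring",(180,222,278,312),.011),("ped",(225,265,275,330),.022)]: print(n,blobs(c,roi,z))
print(rel(.408,-.328,.14,77),rel(.523,-.328,.14,4))
```

```text
[0.48045823 0.21167373 0.17131257] [[-0.994  0.11   0.01 ]
 [ 0.111  0.994  0.003]
 [-0.01   0.004 -1.   ]]
ring [(array([ 407.4, -334.3]), array([56.4, 62.1]), 29.1, 'circ', array([ 403.4, -334.8]), 33.4)]
ped [(array([ 521.2, -329.3]), array([ 62.5, 140. ]), 3.7, 'circ', array([ 525.2, -328.1]), 71.3)]
(array([  11.4, -544. ,   27.1]), 'turn z(tool, down)=0.116 or -3.025', array([ 0.26,  0.24, -0.21,  1.11, -0.  ,  0.37])) (array([-102.9, -531.3,   27.9]), 'turn z(tool, down)=1.390 or -1.751', array([ 0.26,  0.24, -0.21,  1.11, -0.  ,  0.37]))
```

Emit:
apply_moves([
  {"xyz": [11, -544, 0], "turn": [0, 0, 0.116], "grip": 1},
  {"xyz": [11, -544, 0], "turn": [0, 0, 0.116], "grip": 1},
  {"xyz": [11, -544, 0], "turn": [0, 0, 0.116], "grip": 1},
  {"xyz": [11, -544, 0], "turn": [0, 0, 0.116], "grip": 1},
  {"xyz": [11, -544, 0], "turn": [0, 0, 0.116], "grip": 1},
  {"xyz": [11, -544, 0], "turn": [0, 0, 0.116], "grip": 1},
  {"xyz": [11, -544, 0], "turn": [0, 0, 0.116], "grip": 1},
  {"xyz": [11, -544, 0], "turn": [0, 0, 0.116], "grip": 1},
  {"xyz": [11, -544, 0], "turn": [0, 0, 0.116], "grip": 1},
  {"xyz": [11, -544, 0], "turn": [0, 0, 0.116], "grip": 1},
  {"xyz": [11, -544, 0], "turn": [0, 0, 0.116], "grip": 1},
  {"xyz": [11, -544, 27], "turn": [0, 0, 0.116], "grip": 1},
])

```text
clock: 13.4
tcp_pos: [0.4117, -0.2858, 0.1532]
orientation: [0.001, 0.113, 0.994, -0.001]
wrist_force: [1.2, -0.8, -0.0]
finger_gap: 0.0855
grip_force: 0.0
```

Run:
```python
from h import *
print(rel(.408,-.328,.12,77))
```

```text
(array([ -5.9, -41.9,  33.2]), 'turn z(tool, down)=-0.000 or 3.141', array([-0.77,  0.21, -0.29,  1.07, -0.  , -0.54]))
```

Emit:
apply_moves([
  {"xyz": [-6, -42, 33], "turn": [0, 0, 0], "grip": 1},
  {"xyz": [-6, -42, 33], "turn": [0, 0, 0], "grip": 1},
  {"xyz": [-6, -42, 33], "turn": [0, 0, 0], "grip": 1},
  {"xyz": [-6, -42, 33], "turn": [0, 0, 0], "grip": 1},
  {"xyz": [-6, -42, 33], "turn": [0, 0, 0], "grip": 1},
])

```text
clock: 13.82
tcp_pos: [0.4082, -0.3237, 0.1197]
orientation: [-0.0, 0.113, 0.994, 0.001]
wrist_force: [0.2, 0.2, 0.5]
finger_gap: 0.0853
grip_force: 0.0
```

Run:
```python
from h import *
s,r=st(); print(s["tcp_pos"],r.as_matrix().round(3)); 
c=cam("wrist"); im=c["color"]; cv2.imwrite("pics/w5.png",im)
m=(im[...,2].astype(int)-im[...,1]>60); m[:100]=0; m[300:]=0; m[:,:150]=0;m[:,360:]=0
v,u=np.nonzero(m); print("bolt px",u.mean(),v.mean(),plane(c,u.mean(),v.mean(),.012))
for b in blobs(c,(180,340,130,290),.011): print(b)
print(rel(.408,-.328,.001,77))
```

```text
[ 0.40822842 -0.32374349  0.11972117] [[-0.975  0.224 -0.001]
 [ 0.224  0.975  0.001]
 [ 0.001  0.001 -1.   ]]
bolt px 248.63768115942028 183.95652173913044 [ 0.40522114 -0.32421958  0.012     ]
(array([ 494.3, -326.7]), array([87.9, 30.6]), 76.9, 'circ', array([ 507.6, -329.8]), 44.0)
(array([ 403.7, -323.2]), array([52.9, 66.6]), 35.8, 'circ', array([ 400.7, -324.6]), 34.9)
(array([ -0.3,  -4.2, 119.3]), 'turn z(tool, down)=0.002 or -3.140', array([-0.82,  0.27, -0.29,  1.01,  0.  , -0.6 ]))
```

View pics/w5.png

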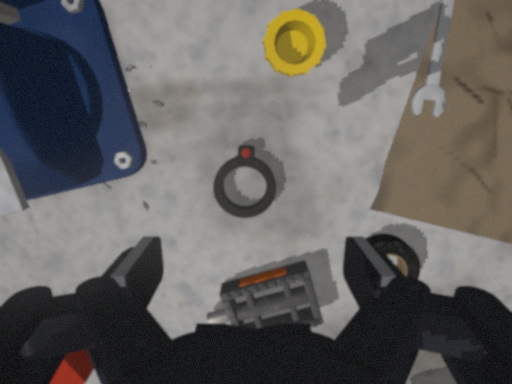

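The ring is at (245,187), with its lug bolt at (246,154) pointing along the tool's x. It is about 6 px left of the fingers' midline.

Run:
```python
from h import *
c=cam("wrist")
p=plane(c,245,187,.011); q=plane(c,246.5,154,.012); print(p,q, [np.linalg.norm(plane(c,214,187,.011)-plane(c,276,187,.011))])
y=p-q; a=np.degrees(np.arctan2(y[1],y[0])); print("closing yaw",a+90); print(rel(p[0],p[1],.001,a+90))
```

```text
[ 0.40806796 -0.32817288  0.011     ] [ 0.38059831 -0.32040091  0.012     ] [np.float64(0.05297151181866776)]
closing yaw 74.20224254384422
(array([  0. ,  -4.2, 119.6]), 'turn z(tool, down)=0.051 or -3.091', array([-0.82,  0.27, -0.29,  1.01,  0.  , -0.6 ]))
```

Emit:
apply_moves([
  {"xyz": [0, -4, 40], "turn": [0, 0, 0.051], "grip": 1},
  {"xyz": [0, -4, 80], "turn": [0, 0, 0.051], "grip": 1},
  {"xyz": [0, -4, 117], "turn": [0, 0, 0.051], "grip": 1},
  {"xyz": [0, -4, 117], "turn": [0, 0, 0.051], "grip": 1},
  {"xyz": [0, -4, 117], "turn": [0, 0, 0.051], "grip": 0.1},
  {"xyz": [0, -4, 117], "turn": [0, 0, 0.051], "grip": 0.1},
  {"xyz": [0, -4, 117], "turn": [0, 0, 0.051], "grip": 0.1},
  {"xyz": [0, -4, 117], "turn": [0, 0, 0.051], "grip": 0.1},
  {"xyz": [0, -4, 117], "turn": [0, 0, 0.051], "grip": 0.1},
  {"xyz": [0, -4, 117], "turn": [0, 0, 0.051], "grip": 0.1},
], force=40)

```text
clock: 14.75
tcp_pos: [0.4095, -0.3307, 0.0062]
orientation: [0.002, 0.138, 0.99, -0.002]
wrist_force: [-0.3, 2.6, 9.1]
finger_gap: 0.0499
grip_force: 39.9
```

Emit:
apply_moves([
  {"xyz": [0, 0, -30], "turn": [0, 0, 0], "grip": 0.1},
  {"xyz": [0, 0, -70], "turn": [0, 0, 0], "grip": 0.1},
  {"xyz": [0, 0, -110], "turn": [0, 0, 0], "grip": 0.1},
  {"xyz": [0, 0, -150], "turn": [0, 0, 0], "grip": 0.1},
  {"xyz": [0, 0, -150], "turn": [0, 0, 0], "grip": 0.1},
])

```text
clock: 15.17
tcp_pos: [0.4114, -0.3334, 0.1635]
orientation: [0.007, 0.138, 0.99, -0.006]
wrist_force: [0.9, -1.3, -0.1]
finger_gap: 0.05
grip_force: 41.5
```

Run:
```python
from h import *
s,r=st(); print(s["finger_gap"]); print(rel(.5054,.136,.15,-6))
```

```text
0.049953255615225275
(array([ 38.3, 477.2,   8.6]), 'turn z(tool, down)=1.398 or -1.744', array([-0.83,  0.24, -0.22,  1.09, -0.  , -0.56]))
```

Emit:
apply_moves([
  {"xyz": [38, 477, 8], "turn": [0, 0, 1.398], "grip": 0.1},
  {"xyz": [38, 477, 8], "turn": [0, 0, 1.398], "grip": 0.1},
  {"xyz": [38, 477, 8], "turn": [0, 0, 1.398], "grip": 0.1},
  {"xyz": [38, 477, 8], "turn": [0, 0, 1.398], "grip": 0.1},
  {"xyz": [38, 477, 8], "turn": [0, 0, 1.398], "grip": 0.1},
  {"xyz": [38, 477, 8], "turn": [0, 0, 1.398], "grip": 0.1},
  {"xyz": [38, 477, 8], "turn": [0, 0, 1.398], "grip": 0.1},
  {"xyz": [38, 477, 8], "turn": [0, 0, 1.398], "grip": 0.1},
  {"xyz": [38, 477, 8], "turn": [0, 0, 1.398], "grip": 0.1},
  {"xyz": [38, 477, 8], "turn": [0, 0, 1.398], "grip": 0.1},
  {"xyz": [38, 477, 8], "turn": [0, 0, 1.398], "grip": 0.1},
  {"xyz": [38, 477, 8], "turn": [0, 0, 1.398], "grip": 0.1},
])

```text
clock: 16.17
tcp_pos: [0.4959, 0.1042, 0.1476]
orientation: [0.001, 0.719, 0.695, 0.002]
wrist_force: [1.2, -0.3, 0.2]
finger_gap: 0.0497
grip_force: 41.5
```

Run:
```python
from h import *
s,r=st(); print(s["tcp_pos"],s["finger_gap"]); print(rel(.5054,.136,.012,-6))
```

```text
[0.49592405 0.10419169 0.14758774] 0.04968944330480103
(array([ 32.1,   7.8, 135.6]), 'turn z(tool, down)=0.071 or -3.070', array([ 0.05,  0.22, -0.29,  1.06, -0.  ,  1.65]))
```

Emit:
apply_moves([
  {"xyz": [32, 8, 20], "turn": [0, 0, 0.071], "grip": 0.1},
  {"xyz": [32, 8, 60], "turn": [0, 0, 0.071], "grip": 0.1},
  {"xyz": [32, 8, 100], "turn": [0, 0, 0.071], "grip": 0.1},
  {"xyz": [32, 8, 125], "turn": [0, 0, 0.071], "grip": 0.1},
  {"xyz": [32, 8, 134], "turn": [0, 0, 0.071], "grip": 0.1},
  {"xyz": [32, 8, 134], "turn": [0, 0, 0.071], "grip": 0.1},
  {"xyz": [32, 8, 134], "turn": [0, 0, 0.071], "grip": 0.1},
])

```text
clock: 16.75
tcp_pos: [0.5049, 0.1341, 0.0129]
orientation: [0.001, 0.741, 0.671, 0.001]
wrist_force: [0.3, -0.2, -0.2]
finger_gap: 0.0503
grip_force: 55.3
```

Emit:
apply_moves([
  {"xyz": [0, 0, 0], "turn": [0, 0, 0], "grip": 0.75},
  {"xyz": [0, 0, 0], "turn": [0, 0, 0], "grip": 0.75},
  {"xyz": [0, 0, 0], "turn": [0, 0, 0], "grip": 0.75},
  {"xyz": [0, 0, 0], "turn": [0, 0, 0], "grip": 0.75},
  {"xyz": [0, 0, -20], "turn": [0, 0, 0], "grip": 0.75},
  {"xyz": [0, 0, -50], "turn": [0, 0, 0], "grip": 0.75},
  {"xyz": [0, 0, -90], "turn": [0, 0, 0], "grip": 1},
  {"xyz": [0, 0, -130], "turn": [0, 0, 0], "grip": 1},
  {"xyz": [0, 0, -150], "turn": [0, 0, 0], "grip": 1},
  {"xyz": [0, 0, -150], "turn": [0, 0, 0], "grip": 1},
])

```text
clock: 17.58
tcp_pos: [0.5073, 0.1344, 0.1676]
orientation: [0.003, 0.741, 0.671, 0.004]
wrist_force: [1.1, -0.3, 0.1]
finger_gap: 0.0854
grip_force: 0.0
```

Run:
```python
from h import *
print(rel(.5225,-.328,.14,4)); s,r=st(); print(s["tcp_pos"],r.as_matrix().round(2))
```

```text
(array([-458.7,   60.7,   27.3]), 'turn z(tool, down)=-0.169 or 2.972', array([ 0.11,  0.24, -0.22,  1.11, -0.  ,  1.78]))
[0.50733368 0.13441198 0.16760051] [[ 0.1   1.    0.01]
 [ 1.   -0.1   0.  ]
 [ 0.    0.01 -1.  ]]
```

Emit:
apply_moves([
  {"xyz": [-459, 61, 0], "turn": [0, 0, -0.169], "grip": 1},
  {"xyz": [-459, 61, 0], "turn": [0, 0, -0.169], "grip": 1},
  {"xyz": [-459, 61, 0], "turn": [0, 0, -0.169], "grip": 1},
  {"xyz": [-459, 61, 0], "turn": [0, 0, -0.169], "grip": 1},
  {"xyz": [-459, 61, 0], "turn": [0, 0, -0.169], "grip": 1},
  {"xyz": [-459, 61, 0], "turn": [0, 0, -0.169], "grip": 1},
  {"xyz": [-459, 61, 0], "turn": [0, 0, -0.169], "grip": 1},
  {"xyz": [-459, 61, 0], "turn": [0, 0, -0.169], "grip": 1},
  {"xyz": [-459, 61, 0], "turn": [0, 0, -0.169], "grip": 1},
  {"xyz": [-459, 61, 27], "turn": [0, 0, -0.169], "grip": 1},
  {"xyz": [-459, 61, 27], "turn": [0, 0, -0.169], "grip": 1},
  {"xyz": [-459, 61, 27], "turn": [0, 0, -0.169], "grip": 1},
])

```text
clock: 18.58
tcp_pos: [0.5179, -0.3339, 0.1319]
orientation: [-0.0, 0.684, 0.73, -0.001]
wrist_force: [0.2, -0.2, -0.4]
finger_gap: 0.0857
grip_force: 0.0
```

Emit:
apply_moves([
  {"xyz": [0, 0, 0], "turn": [0, 0, 0], "grip": 1},
  {"xyz": [0, 0, 0], "turn": [0, 0, 0], "grip": 1},
])

```text
clock: 18.75
tcp_pos: [0.518, -0.3286, 0.1332]
orientation: [-0.001, 0.683, 0.731, 0.0]
wrist_force: [1.6, -0.6, 0.6]
finger_gap: 0.0853
grip_force: 0.0
```

Run:
```python
from h import *
s,r=st(); print(s["tcp_pos"]); c=cam("wrist"); save(c,"w6")
for b in blobs(c,(150,360,90,300),.022): print(b)
print(rel(.5225,-.328,.004,4))
```

```text
[ 0.51800842 -0.32862816  0.13323978]
(array([ 433.6, -412.8]), array([66.4, 11.4]), 88.4, 'circ', array([ 431.5, -412.7]), 33.4)
(array([ 611.1, -371.5]), array([ 15.3, 125.2]), 9.5, 'circ', array([ 618.6, -370.2]), 62.6)
(array([ 524.1, -328.3]), array([60.3, 89.7]), 5.9, 'circ', array([ 524.3, -327.4]), 50.4)
(array([ 515.1, -249.9]), array([33.4,  5.4]), 3.9, 'circ', array([ 514.9, -247.2]), 16.7)
(array([ -0.8,   4.2, 129.9]), 'turn z(tool, down)=-0.000 or 3.141', array([-0.69,  0.43, -0.02,  1.12,  0.  ,  0.81]))
```

View pics/w6.png

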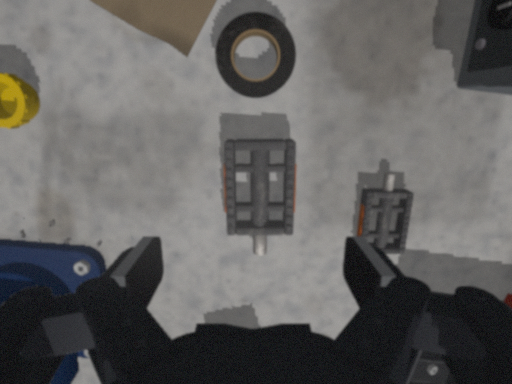

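The picture shows the pedal cage at (260,187), 60 mm wide, spindle down at (260,245). The small pedal at (385,220) is clear of the right finger.

Emit:
apply_moves([
  {"xyz": [0, 5, 40], "turn": [0, 0, -0.01], "grip": 1},
  {"xyz": [0, 5, 80], "turn": [0, 0, -0.01], "grip": 1},
  {"xyz": [0, 5, 115], "turn": [0, 0, -0.01], "grip": 1},
  {"xyz": [0, 5, 126], "turn": [0, 0, -0.01], "grip": 1},
  {"xyz": [0, 5, 126], "turn": [0, 0, -0.01], "grip": 0.1},
  {"xyz": [0, 5, 126], "turn": [0, 0, -0.01], "grip": 0.1},
  {"xyz": [0, 5, 126], "turn": [0, 0, -0.01], "grip": 0.1},
  {"xyz": [0, 5, 126], "turn": [0, 0, -0.01], "grip": 0.1},
  {"xyz": [0, 5, 126], "turn": [0, 0, -0.01], "grip": 0.1},
  {"xyz": [0, 5, 126], "turn": [0, 0, -0.01], "grip": 0.1},
], force=70)

```text
clock: 19.63
tcp_pos: [0.5256, -0.3294, 0.011]
orientation: [0.002, 0.678, 0.735, 0.0]
wrist_force: [0.7, 1.1, 6.6]
finger_gap: 0.0575
grip_force: 75.6
```

Emit:
apply_moves([
  {"xyz": [0, 0, -30], "turn": [0, 0, 0], "grip": 0.1},
  {"xyz": [0, 0, -70], "turn": [0, 0, 0], "grip": 0.1},
  {"xyz": [0, 0, -110], "turn": [0, 0, 0], "grip": 0.1},
  {"xyz": [0, 0, -130], "turn": [0, 0, 0], "grip": 0.1},
  {"xyz": [0, 0, -130], "turn": [0, 0, 0], "grip": 0.1},
])

```text
clock: 20.05
tcp_pos: [0.527, -0.331, 0.1457]
orientation: [0.006, 0.678, 0.735, 0.0]
wrist_force: [0.3, -0.2, -0.6]
finger_gap: 0.0575
grip_force: 75.9
```

Run:
```python
from h import *
s,r=st(); print(s["finger_gap"],s["tcp_pos"])
t=np.radians(-6.17); M=np.array([[np.cos(t),-np.sin(t)],[np.sin(t),np.cos(t)]]); w=np.array([504.5,127.9])+M@np.array([-8,-73]); print(w)
print(rel(w[0]/1e3,w[1]/1e3,.14,84))
```

```text
0.05752077438721824 [ 0.52696868 -0.33099246  0.14569544]
[488.70038825  56.18269199]
(array([389. ,  -7.4,   2.4]), 'turn z(tool, down)=-1.386 or 1.755', array([-0.69,  0.43,  0.  ,  1.13, -0.  ,  0.8 ]))
```

Emit:
apply_moves([
  {"xyz": [389, -7, 0], "turn": [0, 0, -1.386], "grip": 0.1},
  {"xyz": [389, -7, 0], "turn": [0, 0, -1.386], "grip": 0.1},
  {"xyz": [389, -7, 0], "turn": [0, 0, -1.386], "grip": 0.1},
  {"xyz": [389, -7, 0], "turn": [0, 0, -1.386], "grip": 0.1},
  {"xyz": [389, -7, 0], "turn": [0, 0, -1.386], "grip": 0.1},
  {"xyz": [389, -7, 0], "turn": [0, 0, -1.386], "grip": 0.1},
  {"xyz": [389, -7, 0], "turn": [0, 0, -1.386], "grip": 0.1},
  {"xyz": [389, -7, 0], "turn": [0, 0, -1.386], "grip": 0.1},
  {"xyz": [389, -7, 0], "turn": [0, 0, -1.386], "grip": 0.1},
  {"xyz": [389, -7, 0], "turn": [0, 0, -1.386], "grip": 0.1},
  {"xyz": [389, -7, 0], "turn": [0, 0, -1.386], "grip": 0.1},
  {"xyz": [389, -7, 0], "turn": [0, 0, -1.386], "grip": 0.1},
])

```text
clock: 21.05
tcp_pos: [0.4852, 0.0602, 0.1379]
orientation: [-0.0, 0.049, 0.999, -0.0]
wrist_force: [0.1, 1.2, -2.0]
finger_gap: 0.0575
grip_force: 75.8
```

Run:
```python
from h import *
s,r=st(); print(s["finger_gap"],s["tcp_pos"])
print(rel(.4887,.0562,.016,84)); c=cam("wrist"); save(c,"w7");
```

```text
0.057462037896363116 [0.48516264 0.06021954 0.1378827 ]
(array([ -4. ,  -3.6, 121.9]), 'turn z(tool, down)=0.006 or -3.136', array([-0.04,  0.2 , -0.34,  1.03, -0.  ,  0.06]))
```

View pics/w7.png

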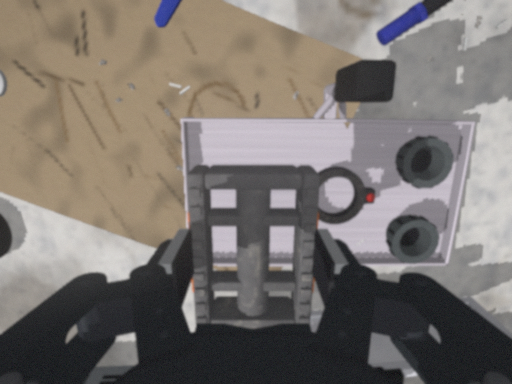

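The tray holds both cups at (425,160) and (412,237) and the ring at (340,195). The pedal is held over the free left side, so I'll lower it.

Emit:
apply_moves([
  {"xyz": [-4, -4, 10], "turn": [0, 0, 0.006], "grip": 0.1},
  {"xyz": [-4, -4, 50], "turn": [0, 0, 0.006], "grip": 0.1},
  {"xyz": [-4, -4, 85], "turn": [0, 0, 0.006], "grip": 0.1},
  {"xyz": [-4, -4, 110], "turn": [0, 0, 0.006], "grip": 0.1},
  {"xyz": [-4, -4, 121], "turn": [0, 0, 0.006], "grip": 0.1},
  {"xyz": [-4, -4, 121], "turn": [0, 0, 0.006], "grip": 0.1},
  {"xyz": [-4, -4, 121], "turn": [0, 0, 0.006], "grip": 0.1},
])

```text
clock: 21.68
tcp_pos: [0.4889, 0.0531, 0.0159]
orientation: [-0.001, 0.058, 0.998, -0.0]
wrist_force: [-0.7, 0.4, -1.1]
finger_gap: 0.0576
grip_force: 82.7
```

Emit:
apply_moves([
  {"xyz": [0, 0, 0], "turn": [0, 0, 0], "grip": 0.8},
  {"xyz": [0, 0, 0], "turn": [0, 0, 0], "grip": 0.8},
  {"xyz": [0, 0, 0], "turn": [0, 0, 0], "grip": 0.8},
  {"xyz": [0, 0, 0], "turn": [0, 0, 0], "grip": 0.8},
  {"xyz": [0, 0, -20], "turn": [0, 0, 0], "grip": 0.8},
  {"xyz": [0, 0, -50], "turn": [0, 0, 0], "grip": 0.8},
  {"xyz": [0, 0, -90], "turn": [0, 0, 0], "grip": 1},
  {"xyz": [0, 0, -130], "turn": [0, 0, 0], "grip": 1},
  {"xyz": [0, 0, -170], "turn": [0, 0, 0], "grip": 1},
  {"xyz": [0, 0, -210], "turn": [0, 0, 0], "grip": 1},
  {"xyz": [0, 0, -250], "turn": [0, 0, 0], "grip": 1},
  {"xyz": [0, 0, -250], "turn": [0, 0, 0], "grip": 1},
])

```text
clock: 22.68
tcp_pos: [0.4931, 0.0544, 0.2763]
orientation: [0.007, 0.056, 0.998, -0.0]
wrist_force: [1.8, -0.4, 1.1]
finger_gap: 0.0853
grip_force: 0.0
```

Run:
```python
from h import *
s,r=st(); print(s["finger_gap"],s["tcp_pos"],r.as_matrix().round(3))
print(rel(.55,.1,.27,84)); print(rel(.48,.1,.27,-6))
```

```text
0.0853455973104226 [0.49305812 0.05439738 0.27632562] [[-0.994  0.111  0.014]
 [ 0.111  0.994 -0.001]
 [-0.014  0.001 -1.   ]]
(array([-51.4,  51.6,   7.1]), 'turn z(tool, down)=-0.006 or 3.135', array([-0.05,  0.14, -0.07,  1.35, -0.  ,  0.06]))
(array([18.1, 43.9,  6.1]), 'turn z(tool, down)=1.564 or -1.577', array([-0.05,  0.14, -0.07,  1.35, -0.  ,  0.06]))
```

Run:
```python
from h import *; import pickle
c=cam("wrist"); save(c,"w8"); pickle.dump(c,open("w8.pkl","wb"))
```

```text
(no output)
```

View pics/w8.png

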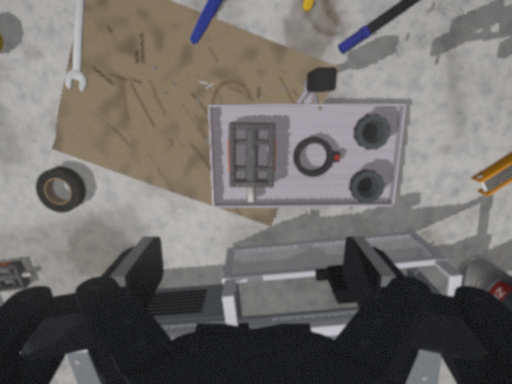

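All four parts are in the tray: pedal (252,153), ring (315,155), cups (370,130) and (367,185). The door handle is at about (338,283), partly behind the finger. Now the dryer's frame and the handle, from the fixed cameras.

Run:
```python
from h import *; from tp import tray; import pickle
c=pickle.load(open("w8.pkl","rb")); tray(c,[(209,106),(408,101),(393,204),(214,206)],(322,78)); print("handle w8",plane(c,336,270,.14))
S=cam("side"); C=cam("scene")
for cc,n,roi in ((S,"side",(285,310,155,190)),(C,"scene",(185,215,195,235))):
    u0,u1,v0,v1=roi; m=(cc["color"][v0:v1,u0:u1].max(2)<60).astype(np.uint8)
    k,l,stt,ce=cv2.connectedComponentsWithStats(m); i=1+np.argmax(stt[1:,4]); print(n,stt[i],ce[i]+[u0,v0],plane(cc,*(ce[i]+[u0,v0]),.1185))
    P=cloud(cc)
    for lo,hi,t in ((.098,.110,"rail"),(.085,.095,"roof"),(.112,.130,"arms")):
        k=(P[...,2]>lo)&(P[...,2]<hi)&(P[...,0]>.55)&(P[...,0]<.95)&(P[...,1]>-.42)&(P[...,1]<.28)
        q=(P[k][:,:2]*1000).astype(np.float32)
        if len(q)>10: print(n,t,len(q),[np.round(x,1) for x in cv2.minAreaRect(q)],np.percentile(q,[2,50,98],axis=0).round(0).tolist(), cv2.fitLine(q,cv2.DIST_HUBER,0,.01,.01).ravel().round(3))
big=cv2.resize(S["color"][140:300,255:375],(600,800)[:2] if 0 else (450,600),interpolation=cv2.INTER_CUBIC); cv2.imwrite("pics/door.png",big)
```

```text
corners [[425.0, 8.0], [446.0, 262.0], [584.0, 245.0], [559.0, -5.0]] sides [135. 255. 139. 251.] ctr [503.8 127.7] yaw -5.21
handle top [411.1 132.6 110. ]
handle pred [410.2 136.2]
handle w8 [0.60154252 0.13142017 0.14      ]
side [ 7  9  7 17 93] [294.86021505 171.66666667] [0.63493218 0.12945516 0.1185    ]
side rail 648 [array([673.3, -15.8]), array([557.2,  98.9]), np.float64(89.1)] [[637.0, -291.0], [707.0, -98.0], [721.0, 254.0]] [ 1.60000e-02  1.00000e+00  7.07105e+02 -7.99540e+01]
side roof 4432 [array([735.4,  -6.5]), array([574.8, 218.9]), np.float64(89.3)] [[692.0, -233.0], [777.0, -51.0], [841.0, 260.0]] [ 2.1000e-02  1.0000e+00  7.7698e+02 -2.7689e+01]
side arms 285 [array([675.7, 135.1]), array([290.2,  95.6]), np.float64(89.2)] [[632.0, -8.0], [684.0, 18.0], [723.0, 274.0]] [ 1.30000e-02 -1.00000e+00  6.83369e+02  1.10009e+02]
scene [  9  11  10  19 128] [197.71875   214.6015625] [0.63160966 0.14449017 0.1185    ]
scene rail 596 [array([671.6,  16.7]), array([525.9,  98.8]), np.float64(89.9)] [[626.0, -229.0], [705.0, 96.0], [718.0, 273.0]] [1.50000e-02 1.00000e+00 7.04391e+02 6.83520e+01]
scene roof 4089 [array([734. ,  22.4]), array([517.1, 225.1]), np.float64(89.3)] [[631.0, -212.0], [777.0, 76.0], [842.0, 272.0]] [ 4.0000e-03 -1.0000e+00  7.7650e+02  5.0855e+01]
scene arms 421 [array([673.8, 136. ]), array([289.7, 102.9]), np.float64(88.0)] [[623.0, -3.0], [677.0, 152.0], [723.0, 277.0]] [ 1.00000e-02 -1.00000e+00  6.78025e+02  1.57471e+02]
```

View pics/door.png

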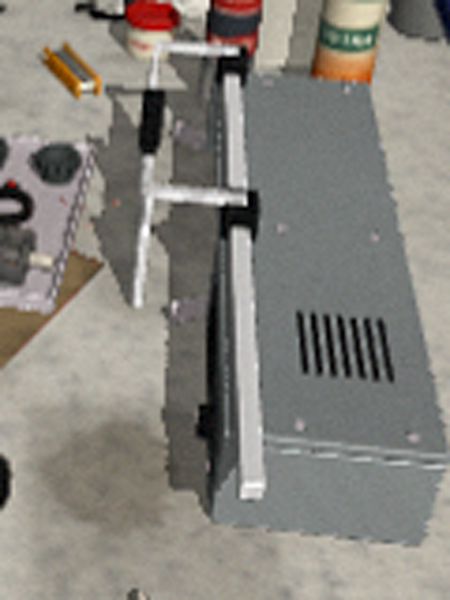

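Run:
```python
from h import *
S=cam("side")
f=lambda u,v,z:(plane(S,255+u/3.75,140+v/3.75,z)*1000).round(1)
a=f(232,80,.104);b=f(252,487,.104); print("rail",a,b,"yaw",np.degrees(np.arctan2(-(a-b)[0],(a-b)[1])))
print("rail end front face mid", f(252,490,.1))
print("arm front ends",f(160,48,.121),f(148,190,.121),"arm rear",f(240,48,.121),f(240,200,.121))
print("roof front-right corner",f(265,440,.09),"rear right",f(447,457,.09))
print("handle top",f(153,90,.14),"bot",f(149,153,.097))
print(rel(.633,.135,.2,-1))
```

```text
rail [714.6 238.9 104. ] [ 703.7 -296.6  104. ] yaw -1.166083599566429
rail end front face mid [ 704.3 -295.2  100. ]
arm front ends [644. 262. 121.] [634.3  10.1 121. ] arm rear [721.6 273.5 121. ] [708.8   6.  121. ]
roof front-right corner [ 717.6 -237.9   90. ] rear right [ 837.5 -237.5   90. ]
handle top [636.  143.8 140. ] bot [636.6 106.1  97. ]
(array([-134.1,   95.9,   66.9]), 'turn z(tool, down)=1.477 or -1.664', array([-0.05,  0.14, -0.08,  1.34, -0.  ,  0.06]))
```

Run:
```python
from h import *
print(rel(.634,.137,.2,89))
```

```text
(array([-134.8,   98. ,   66.9]), 'turn z(tool, down)=-0.094 or 3.048', array([-0.05,  0.14, -0.08,  1.34, -0.  ,  0.06]))
```

Emit:
apply_moves([
  {"xyz": [-135, 98, 67], "turn": [0, 0, -0.094], "grip": 1},
  {"xyz": [-135, 98, 67], "turn": [0, 0, -0.094], "grip": 1},
  {"xyz": [-135, 98, 67], "turn": [0, 0, -0.094], "grip": 1},
  {"xyz": [-135, 98, 67], "turn": [0, 0, -0.094], "grip": 1},
  {"xyz": [-135, 98, 67], "turn": [0, 0, -0.094], "grip": 1},
  {"xyz": [-135, 98, 67], "turn": [0, 0, -0.094], "grip": 1},
  {"xyz": [-135, 98, 67], "turn": [0, 0, -0.094], "grip": 1},
  {"xyz": [-135, 98, 67], "turn": [0, 0, -0.094], "grip": 1},
])

```text
clock: 23.55
tcp_pos: [0.6333, 0.1365, 0.1996]
orientation: [-0.001, 0.009, 1.0, -0.0]
wrist_force: [-0.1, -0.2, 0.0]
finger_gap: 0.0855
grip_force: 0.0
```

Run:
```python
from h import *; import pickle
s,r=st(); print(s["tcp_pos"],r.as_matrix().round(3),s["joint_pos"].round(2))
c=cam("wrist"); save(c,"w9"); pickle.dump(c,open("w9.pkl","wb"))
```

```text
[0.63327774 0.13648367 0.19955955] [[-1.     0.017 -0.003]
 [ 0.017  1.    -0.   ]
 [ 0.003 -0.001 -1.   ]] [ 0.09  0.47  0.2   1.3  -0.    0.11]
```

View pics/w9.png

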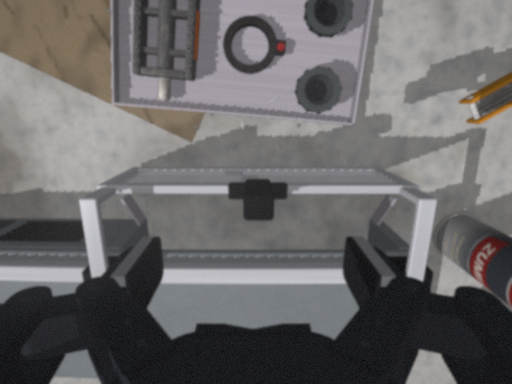

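The picture shows the post top at about (259,206), the door arms at (92,230) and (425,230), and the rail along row 270.

Run:
```python
from h import *; import pickle
c=pickle.load(open("w9.pkl","rb"))
print("post top",plane(c,259,206,.14),[np.linalg.norm(plane(c,244,206,.14)-plane(c,274,206,.14))])
print("arms front",plane(c,90,199,.124),plane(c,424,195,.124))
print("rail front edge",plane(c,180,270,.104),plane(c,330,268,.104))
p=plane(c,259,206,.14); print(rel(p[0],p[1],.106,89))
```

```text
post top [0.63441807 0.14293804 0.14      ] [np.float64(0.0209250567870234)]
arms front [0.63219805 0.01517488 0.124     ] [0.63334139 0.26818132 0.124     ]
rail front edge [0.7045795  0.07347817 0.104     ] [0.70486278 0.20511516 0.104     ]
(array([-0.9,  6.6, 94.5]), 'turn z(tool, down)=-0.000 or 3.142', array([ 0.09,  0.47,  0.2 ,  1.3 , -0.  ,  0.11]))
```

Emit:
apply_moves([
  {"xyz": [0, 6, 20], "turn": [0, 0, 0], "grip": 1},
  {"xyz": [0, 6, 50], "turn": [0, 0, 0], "grip": 1},
  {"xyz": [0, 6, 80], "turn": [0, 0, 0], "grip": 1},
  {"xyz": [0, 6, 93], "turn": [0, 0, 0], "grip": 1},
  {"xyz": [0, 6, 93], "turn": [0, 0, 0], "grip": 1},
  {"xyz": [0, 6, 93], "turn": [0, 0, 0], "grip": 0},
  {"xyz": [0, 6, 93], "turn": [0, 0, 0], "grip": 0},
  {"xyz": [0, 6, 93], "turn": [0, 0, 0], "grip": 0},
  {"xyz": [0, 6, 93], "turn": [0, 0, 0], "grip": 0},
  {"xyz": [0, 6, 93], "turn": [0, 0, 0], "grip": 0},
  {"xyz": [0, 6, 93], "turn": [0, 0, 0], "grip": 0},
  {"xyz": [0, 6, 93], "turn": [0, 0, 0], "grip": 0},
], force=50)

```text
clock: 24.6
tcp_pos: [0.6354, 0.1427, 0.1089]
orientation: [0.001, 0.009, 1.0, -0.0]
wrist_force: [-1.1, -2.1, 5.8]
finger_gap: 0.0214
grip_force: 50.8
```

Emit:
apply_moves([
  {"xyz": [0, 0, 0], "turn": [0, 0, 0], "grip": 0},
  {"xyz": [0, 0, 0], "turn": [0, 0, 0], "grip": 0},
])

```text
clock: 24.77
tcp_pos: [0.6355, 0.1427, 0.1089]
orientation: [0.001, 0.009, 1.0, -0.0]
wrist_force: [-0.9, -1.1, 5.2]
finger_gap: 0.0216
grip_force: 50.8
```

Emit:
apply_moves([
  {"xyz": [0, -12, -1], "turn": [0, 0, 0], "grip": 0},
  {"xyz": [0, -36, -1], "turn": [0, 0, 0], "grip": 0},
  {"xyz": [0, -64, -1], "turn": [0, 0, 0], "grip": 0},
  {"xyz": [0, -94, -1], "turn": [0, 0, 0], "grip": 0},
  {"xyz": [0, -124, -1], "turn": [0, 0, 0], "grip": 0},
  {"xyz": [0, -154, -1], "turn": [0, 0, 0], "grip": 0},
  {"xyz": [0, -184, -1], "turn": [0, 0, 0], "grip": 0},
  {"xyz": [0, -214, -1], "turn": [0, 0, 0], "grip": 0},
  {"xyz": [0, -242, -1], "turn": [0, 0, 0], "grip": 0},
  {"xyz": [0, -262, -1], "turn": [0, 0, 0], "grip": 0},
  {"xyz": [0, -274, -1], "turn": [0, 0, 0], "grip": 0},
  {"xyz": [0, -280, -1], "turn": [0, 0, 0], "grip": 0},
])

```text
clock: 25.77
tcp_pos: [0.6305, -0.139, 0.1089]
orientation: [0.001, 0.009, 1.0, -0.0]
wrist_force: [2.1, 1.9, 2.1]
finger_gap: 0.0215
grip_force: 51.0
```

Emit:
apply_moves([
  {"xyz": [0, -3, 0], "turn": [0, 0, 0], "grip": 0},
  {"xyz": [0, -5, 0], "turn": [0, 0, 0], "grip": 0},
  {"xyz": [0, -5, 0], "turn": [0, 0, 0], "grip": 0},
  {"xyz": [0, -5, 0], "turn": [0, 0, 0], "grip": 0},
])

```text
clock: 26.1
tcp_pos: [0.6304, -0.1418, 0.1089]
orientation: [0.001, 0.008, 1.0, -0.001]
wrist_force: [2.7, -1.9, 4.2]
finger_gap: 0.0216
grip_force: 51.1
```

Emit:
apply_moves([
  {"xyz": [0, 0, 0], "turn": [0, 0, 0], "grip": 1},
  {"xyz": [0, 0, 0], "turn": [0, 0, 0], "grip": 1},
  {"xyz": [0, 0, 0], "turn": [0, 0, 0], "grip": 1},
  {"xyz": [0, 0, 0], "turn": [0, 0, 0], "grip": 1},
  {"xyz": [0, 0, 0], "turn": [0, 0, 0], "grip": 1},
  {"xyz": [0, 0, -20], "turn": [0, 0, 0], "grip": 1},
  {"xyz": [0, 0, -60], "turn": [0, 0, 0], "grip": 1},
  {"xyz": [0, 0, -70], "turn": [0, 0, 0], "grip": 1},
  {"xyz": [0, 0, -70], "turn": [0, 0, 0], "grip": 1},
])

```text
clock: 26.85
tcp_pos: [0.6321, -0.1429, 0.183]
orientation: [0.004, 0.008, 1.0, -0.001]
wrist_force: [0.3, 0.1, 1.3]
finger_gap: 0.0852
grip_force: 0.0
```

Emit:
apply_moves([
  {"xyz": [224, 274, 0], "turn": [0, 0, 0.082], "grip": 1},
  {"xyz": [224, 274, 0], "turn": [0, 0, 0.082], "grip": 1},
  {"xyz": [224, 274, 0], "turn": [0, 0, 0.082], "grip": 1},
  {"xyz": [224, 274, 0], "turn": [0, 0, 0.082], "grip": 1},
  {"xyz": [224, 274, 0], "turn": [0, 0, 0.082], "grip": 1},
  {"xyz": [224, 274, 0], "turn": [0, 0, 0.082], "grip": 1},
  {"xyz": [224, 274, 0], "turn": [0, 0, 0.082], "grip": 1},
  {"xyz": [224, 274, 0], "turn": [0, 0, 0.082], "grip": 1},
  {"xyz": [224, 274, 0], "turn": [0, 0, 0.082], "grip": 1},
  {"xyz": [224, 274, 0], "turn": [0, 0, 0.082], "grip": 1},
  {"xyz": [224, 274, 0], "turn": [0, 0, 0.082], "grip": 1},
  {"xyz": [224, 274, 0], "turn": [0, 0, 0.082], "grip": 1},
])

```text
clock: 27.85
tcp_pos: [0.4107, 0.1356, 0.1782]
orientation: [0.0, 0.049, 0.999, -0.0]
wrist_force: [0.6, -0.5, -0.7]
finger_gap: 0.0856
grip_force: 0.0
```

Run:
```python
from h import *; import pickle
s,r=st(); print(s["tcp_pos"],s["joint_pos"].round(2))
c=cam("wrist"); pickle.dump(c,open("w10.pkl","wb"))
for b in blobs(c,(180,330,130,300),.11,thr=70): print(b)
S=cam("side"); k=(S["color"][150:195,215:245].max(2)<60).astype(np.uint8); n,l,a,ce=cv2.connectedComponentsWithStats(k); i=1+np.argmax(a[1:,4]); print(a[i],plane(S,*(ce[i]+[215,150]),.086))
print(rel(.411,.1355,.078,84.3))
```

```text
[0.41072272 0.13557365 0.17815489] [ 0.13  0.06 -0.4   1.11 -0.    0.23]
(array([470.6,  84.2]), array([19.8, 11.3]), 82.0, 'circ', array([472.1,  83.6]), 10.4)
(array([485.2, 181.3]), array([19.1, 27.8]), 88.6, 'circ', array([485.9, 185.1]), 14.5)
(array([450.9,  90.4]), array([11. , 20.5]), 85.2, 'circ', array([450.8,  89.8]), 11.1)
(array([453.9, 139.7]), array([35.8, 37. ]), 44.3, 'circ', array([454.2, 142.9]), 20.8)
(array([424.4,  94.3]), array([24.5, 14.3]), 78.3, 'circ', array([425.2,  94.1]), 13.8)
(array([437.9, 184.7]), array([14.9, 28.6]), 88.4, 'circ', array([438. , 189.6]), 14.5)
(array([405.5, 136.6]), array([20.9, 29.2]), 84.4, 'circ', array([406.3, 136.5]), 16.2)
[11 18  7 14 83] [0.4111633  0.13451706 0.086     ]
(array([  0.3,   0.5, 100.2]), 'turn z(tool, down)=-0.001 or 3.141', array([ 0.13,  0.06, -0.39,  1.11, -0.  ,  0.23]))
```

Emit:
apply_moves([
  {"xyz": [1, 0, 35], "turn": [0, 0, 0], "grip": 1},
  {"xyz": [1, 0, 70], "turn": [0, 0, 0], "grip": 1},
  {"xyz": [1, 0, 98], "turn": [0, 0, 0], "grip": 1},
  {"xyz": [1, 0, 98], "turn": [0, 0, 0], "grip": 1},
  {"xyz": [1, 0, 98], "turn": [0, 0, 0], "grip": 0},
  {"xyz": [1, 0, 98], "turn": [0, 0, 0], "grip": 0},
  {"xyz": [1, 0, 98], "turn": [0, 0, 0], "grip": 0},
  {"xyz": [1, 0, 98], "turn": [0, 0, 0], "grip": 0},
  {"xyz": [1, 0, 98], "turn": [0, 0, 0], "grip": 0},
  {"xyz": [1, 0, 98], "turn": [0, 0, 0], "grip": 0},
  {"xyz": [1, 0, 98], "turn": [0, 0, 0], "grip": 0},
  {"xyz": [1, 0, 98], "turn": [0, 0, 0], "grip": 0},
], force=60)

```text
clock: 28.95
tcp_pos: [0.4107, 0.1356, 0.0819]
orientation: [0.001, 0.05, 0.999, -0.0]
wrist_force: [-1.1, -1.8, 6.8]
finger_gap: 0.0207
grip_force: 60.0
```

Emit:
apply_moves([
  {"xyz": [0, 0, 0], "turn": [0, 0, 0], "grip": 0},
  {"xyz": [0, 0, 0], "turn": [0, 0, 0], "grip": 0},
])

```text
clock: 29.12
tcp_pos: [0.4107, 0.1356, 0.0819]
orientation: [0.001, 0.05, 0.999, -0.0]
wrist_force: [-0.5, -1.4, 6.4]
finger_gap: 0.0212
grip_force: 60.0
```

Run:
```python
from h import *; from tp import tray
s,r=st(); print(s["tcp_pos"],r.as_matrix().round(3),s["finger_gap"])
print(rel(.47,.1447,s["tcp_pos"][2],89.3))
c=cam("wrist"); save(c,"w11")
```

```text
[0.41069606 0.13562473 0.08194211] [[-0.995  0.1    0.003]
 [ 0.1    0.995 -0.001]
 [-0.003 -0.    -1.   ]] 0.021241831011356595
(array([-58.1,  14.9,   0.2]), 'turn z(tool, down)=-0.088 or 3.054', array([ 0.13,  0.15, -0.56,  0.86, -0.  ,  0.23]))
```

View pics/w11.png

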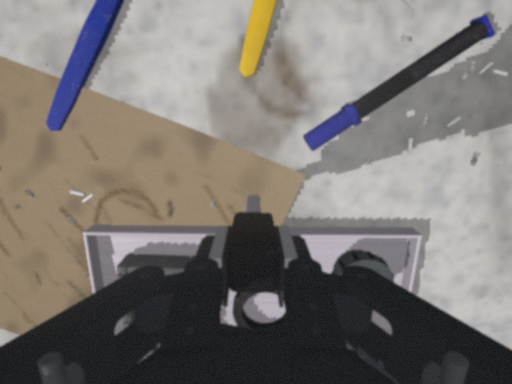

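The picture shows the post gripped centrally. The tray's near wall at row 231 is square to the tool. Next I'll align the tray with the bay while moving forward.

Emit:
apply_moves([
  {"xyz": [-3, 1, -1], "turn": [0, 0, -0.005], "grip": 0},
  {"xyz": [-10, 3, -1], "turn": [0, 0, -0.015], "grip": 0},
  {"xyz": [-18, 5, -1], "turn": [0, 0, -0.03], "grip": 0},
  {"xyz": [-26, 7, -1], "turn": [0, 0, -0.045], "grip": 0},
  {"xyz": [-34, 9, -1], "turn": [0, 0, -0.06], "grip": 0},
  {"xyz": [-42, 11, -1], "turn": [0, 0, -0.075], "grip": 0},
  {"xyz": [-49, 13, -1], "turn": [0, 0, -0.084], "grip": 0},
  {"xyz": [-55, 14, -1], "turn": [0, 0, -0.088], "grip": 0},
  {"xyz": [-58, 15, -1], "turn": [0, 0, -0.088], "grip": 0},
  {"xyz": [-58, 15, -1], "turn": [0, 0, -0.088], "grip": 0},
  {"xyz": [-58, 15, -1], "turn": [0, 0, -0.088], "grip": 0},
])

```text
clock: 30.08
tcp_pos: [0.4689, 0.1451, 0.082]
orientation: [0.0, 0.005, 1.0, -0.0]
wrist_force: [-3.5, -0.4, 4.9]
finger_gap: 0.0208
grip_force: 59.7
```

Run:
```python
from h import *
s,r=st(); print(s["tcp_pos"],r.as_matrix().round(3),s["finger_gap"])
c=cam("wrist"); g=c["color"]
# near wall rim: bright ridge; slope at left/right of gripper
for u in (110,160,350,400):
    col=g[215:250,u].max(1).astype(int); v=215+np.argmin(np.diff(col)); print(u,v,plane(c,u,v,.019).round(4))
S=cam("side"); cv2.imwrite("pics/s2.png",cv2.resize(S["color"][130:290,190:370],(675,600),interpolation=cv2.INTER_CUBIC))
```

```text
[0.46889959 0.14509981 0.08195204] [[-1.     0.011  0.   ]
 [ 0.011  1.    -0.   ]
 [-0.    -0.    -1.   ]] 0.020762172356241202
110 235 [0.4928 0.0417 0.019 ]
160 245 [0.501  0.0782 0.019 ]
350 219 [0.4819 0.2172 0.019 ]
400 237 [0.4967 0.2558 0.019 ]
```

View pics/s2.png

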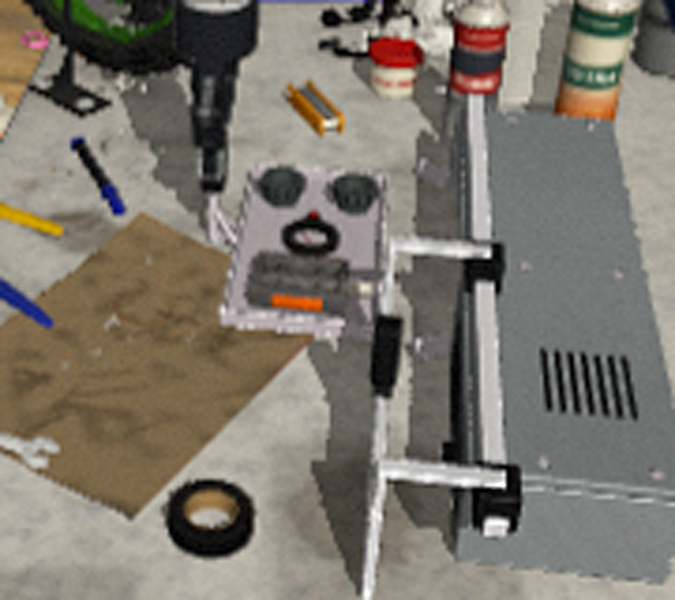

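The tray is aligned with all four parts in it, and the door at (388,350) is clear of the bay. I'll push in gently.

Emit:
apply_moves([
  {"xyz": [-4, 0, 0], "turn": [0, 0, 0], "grip": 0},
  {"xyz": [-13, 0, 0], "turn": [0, 0, 0], "grip": 0},
  {"xyz": [-27, 0, 0], "turn": [0, 0, 0], "grip": 0},
  {"xyz": [-44, 0, 0], "turn": [0, 0, 0], "grip": 0},
  {"xyz": [-62, 0, 0], "turn": [0, 0, 0], "grip": 0},
  {"xyz": [-80, 0, 0], "turn": [0, 0, 0], "grip": 0},
  {"xyz": [-98, 0, 0], "turn": [0, 0, 0], "grip": 0},
  {"xyz": [-115, 0, 0], "turn": [0, 0, 0], "grip": 0},
  {"xyz": [-129, 0, 0], "turn": [0, 0, 0], "grip": 0},
  {"xyz": [-138, 0, 0], "turn": [0, 0, 0], "grip": 0},
  {"xyz": [-142, 0, 0], "turn": [0, 0, 0], "grip": 0},
  {"xyz": [-142, 0, 0], "turn": [0, 0, 0], "grip": 0},
])

```text
clock: 31.18
tcp_pos: [0.6116, 0.1436, 0.082]
orientation: [0.0, 0.005, 1.0, 0.0]
wrist_force: [-2.3, 0.4, 4.7]
finger_gap: 0.0211
grip_force: 59.5
```

Emit:
apply_moves([
  {"xyz": [-2, 0, 0], "turn": [0, 0, 0], "grip": 0},
  {"xyz": [-7, 0, 0], "turn": [0, 0, 0], "grip": 0},
  {"xyz": [-13, 0, 0], "turn": [0, 0, 0], "grip": 0},
  {"xyz": [-20, 0, 0], "turn": [0, 0, 0], "grip": 0},
  {"xyz": [-27, 0, 0], "turn": [0, 0, 0], "grip": 0},
  {"xyz": [-34, 0, 0], "turn": [0, 0, 0], "grip": 0},
  {"xyz": [-40, 0, 0], "turn": [0, 0, 0], "grip": 0},
  {"xyz": [-45, 0, 0], "turn": [0, 0, 0], "grip": 0},
  {"xyz": [-48, 0, 0], "turn": [0, 0, 0], "grip": 0},
  {"xyz": [-50, 0, 0], "turn": [0, 0, 0], "grip": 0},
  {"xyz": [-50, 0, 0], "turn": [0, 0, 0], "grip": 0},
  {"xyz": [-50, 0, 0], "turn": [0, 0, 0], "grip": 0},
])

```text
clock: 32.18
tcp_pos: [0.6603, 0.1432, 0.082]
orientation: [-0.0, 0.005, 1.0, 0.0]
wrist_force: [-3.8, -0.5, 6.3]
finger_gap: 0.021
grip_force: 59.8
```

Emit:
apply_moves([
  {"xyz": [-2, 0, 0], "turn": [0, 0, 0], "grip": 0},
  {"xyz": [-4, 0, 0], "turn": [0, 0, 0], "grip": 0},
  {"xyz": [-6, 0, 0], "turn": [0, 0, 0], "grip": 0},
  {"xyz": [-8, 0, 0], "turn": [0, 0, 0], "grip": 0},
  {"xyz": [-9, 0, 0], "turn": [0, 0, 0], "grip": 0},
  {"xyz": [-9, 0, 0], "turn": [0, 0, 0], "grip": 0},
])

```text
clock: 32.68
tcp_pos: [0.6689, 0.1431, 0.082]
orientation: [-0.001, 0.005, 1.0, 0.0]
wrist_force: [-4.3, -0.4, 6.7]
finger_gap: 0.0208
grip_force: 59.7
```

Emit:
apply_moves([
  {"xyz": [-1, 0, 0], "turn": [0, 0, 0], "grip": 0},
  {"xyz": [-2, 0, 0], "turn": [0, 0, 0], "grip": 0},
  {"xyz": [-2, 0, 0], "turn": [0, 0, 0], "grip": 0},
])

```text
clock: 32.93
tcp_pos: [0.6707, 0.1431, 0.082]
orientation: [-0.001, 0.005, 1.0, 0.0]
wrist_force: [-6.7, 0.2, 6.4]
finger_gap: 0.021
grip_force: 59.9
```

Emit:
apply_moves([
  {"xyz": [-1, 0, 0], "turn": [0, 0, 0], "grip": 0},
  {"xyz": [-2, 0, 0], "turn": [0, 0, 0], "grip": 0},
  {"xyz": [-2, 0, 0], "turn": [0, 0, 0], "grip": 0},
])

```text
clock: 33.18
tcp_pos: [0.6707, 0.1432, 0.082]
orientation: [-0.003, 0.005, 1.0, 0.0]
wrist_force: [-11.8, 0.3, 10.5]
finger_gap: 0.0209
grip_force: 60.4
```

The tray stopped at x = 0.6707 with contact force rising, which matches the predicted home position of 0.671. I'll release and return to the door handle.

Emit:
apply_moves([
  {"xyz": [1.5, 0, 0], "turn": [0, 0, 0], "grip": 0},
  {"xyz": [1.5, 0, 0], "turn": [0, 0, 0], "grip": 1},
  {"xyz": [1.5, 0, 0], "turn": [0, 0, 0], "grip": 1},
  {"xyz": [1.5, 0, 0], "turn": [0, 0, 0], "grip": 1},
  {"xyz": [1.5, 0, 0], "turn": [0, 0, 0], "grip": 1},
  {"xyz": [1.5, 0, 0], "turn": [0, 0, 0], "grip": 1},
  {"xyz": [1.5, 0, -25], "turn": [0, 0, 0], "grip": 1},
  {"xyz": [1.5, 0, -65], "turn": [0, 0, 0], "grip": 1},
  {"xyz": [1.5, 0, -105], "turn": [0, 0, 0], "grip": 1},
  {"xyz": [1.5, 0, -115], "turn": [0, 0, 0], "grip": 1},
  {"xyz": [1.5, 0, -115], "turn": [0, 0, 0], "grip": 1},
])

```text
clock: 34.1
tcp_pos: [0.675, 0.143, 0.2018]
orientation: [0.005, 0.006, 1.0, 0.0]
wrist_force: [0.0, -0.4, -0.7]
finger_gap: 0.0854
grip_force: 0.0
```

Run:
```python
from h import *
s,r=st(); print(s["tcp_pos"])
c=cam("wrist"); cv2.imwrite("pics/w12.png",c["color"])
S=cam("side"); k=(S["color"][130:290,255:330].max(2)<60); 
print(rel(.631,-.142,.19,89)); print(rel(.631,-.142,.109,89)[0])
C=cam("scene"); cv2.imwrite("pics/sc12.png",cv2.resize(C["color"][140:280,100:300],(800,560),interpolation=cv2.INTER_CUBIC))
```

```text
[0.67501954 0.14297062 0.20179698]
(array([  38.5, -285.1,    6.6]), 'turn z(tool, down)=0.006 or -3.135', array([ 0.09,  0.55,  0.32,  1.34, -0.  ,  0.1 ]))
[  38.6 -285.1   87.6]
```

View pics/w12.png

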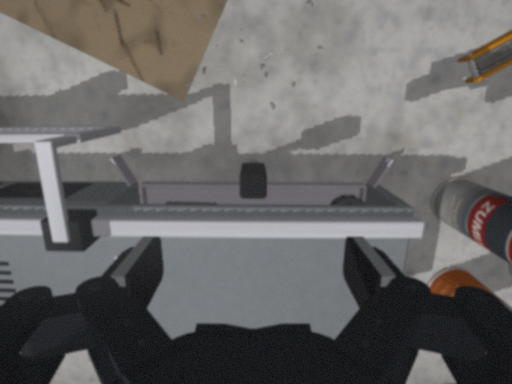

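The tray is home, with its grip at (253,180) between the guides. My picture allowance is used up (this was one over), so from here I'll check by numbers only. Next is the door.

Emit:
apply_moves([
  {"xyz": [38, -285, 5], "turn": [0, 0, 0.006], "grip": 1},
  {"xyz": [38, -285, 5], "turn": [0, 0, 0.006], "grip": 1},
  {"xyz": [38, -285, 5], "turn": [0, 0, 0.006], "grip": 1},
  {"xyz": [38, -285, 5], "turn": [0, 0, 0.006], "grip": 1},
  {"xyz": [38, -285, 5], "turn": [0, 0, 0.006], "grip": 1},
  {"xyz": [38, -285, 5], "turn": [0, 0, 0.006], "grip": 1},
  {"xyz": [38, -285, 5], "turn": [0, 0, 0.006], "grip": 1},
  {"xyz": [38, -285, 5], "turn": [0, 0, 0.006], "grip": 1},
  {"xyz": [38, -285, 5], "turn": [0, 0, 0.006], "grip": 1},
  {"xyz": [38, -285, 5], "turn": [0, 0, 0.006], "grip": 1},
])

```text
clock: 35.08
tcp_pos: [0.6301, -0.1417, 0.1896]
orientation: [-0.001, 0.009, 1.0, 0.001]
wrist_force: [0.3, 0.4, -0.2]
finger_gap: 0.0854
grip_force: 0.0
```

Run:
```python
from h import *
s,r=st(); print(s["tcp_pos"])
c=cam("wrist"); k=(c["color"][150:240,200:310].max(2)<55).astype(np.uint8); n,l,a,ce=cv2.connectedComponentsWithStats(k)
for i in range(1,n):
    if a[i,4]>80: print(a[i],ce[i]+[200,150],plane(c,*(ce[i]+[200,150]),.13))
print(rel(.631,-.142,.109,89))
```

```text
[ 0.63012634 -0.14166173  0.1895747 ]
[   0   30  110   60 3115] [254.11364366 213.86452648] [ 0.63696296 -0.13861762  0.13      ]
(array([-0.7, -1.2, 81. ]), 'turn z(tool, down)=0.001 or -3.141', array([-0.34,  0.47,  0.18,  1.28,  0.  , -0.33]))
```

Emit:
apply_moves([
  {"xyz": [-1, 0, 30], "turn": [0, 0, 0], "grip": 1},
  {"xyz": [-1, 0, 60], "turn": [0, 0, 0], "grip": 1},
  {"xyz": [-1, 0, 81], "turn": [0, 0, 0], "grip": 1},
  {"xyz": [-1, 0, 81], "turn": [0, 0, 0], "grip": 1},
  {"xyz": [-1, 0, 81], "turn": [0, 0, 0], "grip": 0},
  {"xyz": [-1, 0, 81], "turn": [0, 0, 0], "grip": 0},
  {"xyz": [-1, 0, 81], "turn": [0, 0, 0], "grip": 0},
  {"xyz": [-1, 0, 81], "turn": [0, 0, 0], "grip": 0},
  {"xyz": [-1, 0, 81], "turn": [0, 0, 0], "grip": 0},
  {"xyz": [-1, 0, 81], "turn": [0, 0, 0], "grip": 0},
  {"xyz": [-1, 0, 81], "turn": [0, 0, 0], "grip": 0},
  {"xyz": [-1, 0, 81], "turn": [0, 0, 0], "grip": 0},
], force=50)

```text
clock: 36.13
tcp_pos: [0.6329, -0.1421, 0.1121]
orientation: [0.001, 0.009, 1.0, -0.0]
wrist_force: [-0.5, 1.4, 6.0]
finger_gap: 0.0213
grip_force: 51.3
```

Emit:
apply_moves([
  {"xyz": [0, 12, -1], "turn": [0, 0, 0], "grip": 0},
  {"xyz": [0, 36, -1], "turn": [0, 0, 0], "grip": 0},
  {"xyz": [0, 64, -1], "turn": [0, 0, 0], "grip": 0},
  {"xyz": [0, 94, -1], "turn": [0, 0, 0], "grip": 0},
  {"xyz": [0, 124, -1], "turn": [0, 0, 0], "grip": 0},
  {"xyz": [0, 154, -1], "turn": [0, 0, 0], "grip": 0},
  {"xyz": [0, 184, -1], "turn": [0, 0, 0], "grip": 0},
  {"xyz": [0, 214, -1], "turn": [0, 0, 0], "grip": 0},
  {"xyz": [0, 242, -1], "turn": [0, 0, 0], "grip": 0},
  {"xyz": [0, 262, -1], "turn": [0, 0, 0], "grip": 0},
  {"xyz": [0, 274, -1], "turn": [0, 0, 0], "grip": 0},
  {"xyz": [0, 279, -1], "turn": [0, 0, 0], "grip": 0},
])

```text
clock: 37.13
tcp_pos: [0.6378, 0.1388, 0.1121]
orientation: [0.001, 0.008, 1.0, -0.0]
wrist_force: [2.2, -2.0, 2.0]
finger_gap: 0.0209
grip_force: 50.8
```

Emit:
apply_moves([
  {"xyz": [0, 3, 0], "turn": [0, 0, 0], "grip": 0},
  {"xyz": [0, 5, 0], "turn": [0, 0, 0], "grip": 0},
  {"xyz": [0, 5, 0], "turn": [0, 0, 0], "grip": 0},
  {"xyz": [0, 5, 0], "turn": [0, 0, 0], "grip": 0},
])

```text
clock: 37.47
tcp_pos: [0.6378, 0.1417, 0.1121]
orientation: [0.001, 0.009, 1.0, 0.0]
wrist_force: [4.5, 1.2, 3.8]
finger_gap: 0.021
grip_force: 51.0
```

Emit:
apply_moves([
  {"xyz": [0, 1.5, 0], "turn": [0, 0, 0], "grip": 0},
  {"xyz": [0, 3, 0], "turn": [0, 0, 0], "grip": 0},
  {"xyz": [0, 3, 0], "turn": [0, 0, 0], "grip": 0},
  {"xyz": [0, 3, 0], "turn": [0, 0, 0], "grip": 0},
])

```text
clock: 37.8
tcp_pos: [0.6378, 0.1427, 0.1121]
orientation: [0.001, 0.01, 1.0, -0.002]
wrist_force: [4.0, -6.3, 5.7]
finger_gap: 0.0211
grip_force: 51.2
```

The door is against its shut stop at y = 0.1427, its starting position. I'll release, retreat and check.

Emit:
apply_moves([
  {"xyz": [0, -1, 0], "turn": [0, 0, 0], "grip": 0},
  {"xyz": [0, -1, 0], "turn": [0, 0, 0], "grip": 1},
  {"xyz": [0, -1, 0], "turn": [0, 0, 0], "grip": 1},
  {"xyz": [0, -1, 0], "turn": [0, 0, 0], "grip": 1},
  {"xyz": [0, -1, 0], "turn": [0, 0, 0], "grip": 1},
  {"xyz": [0, -1, 0], "turn": [0, 0, 0], "grip": 1},
  {"xyz": [0, -1, -25], "turn": [0, 0, 0], "grip": 1},
  {"xyz": [0, -1, -65], "turn": [0, 0, 0], "grip": 1},
  {"xyz": [0, -1, -105], "turn": [0, 0, 0], "grip": 1},
  {"xyz": [20, -1, -115], "turn": [0, 0, 0], "grip": 1},
  {"xyz": [60, -1, -115], "turn": [0, 0, 0], "grip": 1},
  {"xyz": [60, -1, -115], "turn": [0, 0, 0], "grip": 1},
])

```text
clock: 38.8
tcp_pos: [0.5676, 0.1453, 0.2248]
orientation: [-0.006, 0.008, 1.0, -0.0]
wrist_force: [-0.7, 0.4, -1.4]
finger_gap: 0.0854
grip_force: 0.0
```

Run:
```python
from h import *
s,r=st(); print(s["tcp_pos"],s["wrist_force"].round(1))
S=cam("side"); C=cam("scene")
for cc,n,roi in ((S,"side",(285,310,155,190)),(C,"scene",(185,215,195,235))):
    u0,u1,v0,v1=roi; m=(cc["color"][v0:v1,u0:u1].max(2)<60).astype(np.uint8)
    k,l,stt,ce=cv2.connectedComponentsWithStats(m); i=1+np.argmax(stt[1:,4]); print(n,stt[i],plane(cc,*(ce[i]+[u0,v0]),.1185))
# bench dark things left
print(blobs(S,(185,265,225,330),.02))
```

```text
[0.56758765 0.14527982 0.22482659] [-0.7  0.4 -1.4]
side [16 17  8 14 96] [0.66729045 0.08914341 0.1185    ]
scene [  0  12  19  19 259] [0.63848086 0.15624399 0.1185    ]
[(array([ 511.9, -233.2]), array([65.5, 73.4]), 7.6, 'circ', array([ 510.9, -233. ]), 38.6)]
```

Run:
```python
from h import *
for n in ("side","scene"):
    P=cloud(cam(n)); k=(P[...,2]>.112)&(P[...,2]<.130)&(P[...,0]>.60)&(P[...,0]<.70)&(P[...,1]>-.42)&(P[...,1]<.30)
    q=P[k]; print(n,len(q),np.percentile(q,[2,98],axis=0).round(3).tolist())
S=cam("side"); m=(S["color"][150:200,280:330].max(2)<60).astype(np.uint8); k,l,a,ce=cv2.connectedComponentsWithStats(m)
for i in range(1,k):
    if a[i,4]>20: print(a[i],plane(S,*(ce[i]+[280,150]),.1185).round(3),plane(S,*(ce[i]+[280,150]),.09).round(3))
```

```text
side 182 [[0.629, -0.001, 0.114], [0.7, 0.28, 0.127]]
scene 295 [[0.624, 0.007, 0.113], [0.699, 0.279, 0.129]]
[32  2 10 11 53] [0.712 0.243 0.118] [0.718 0.297 0.09 ]
[12 14  7 17 90] [0.635 0.13  0.118] [0.637 0.178 0.09 ]
[21 22  8 14 96] [0.667 0.089 0.118] [0.671 0.136 0.09 ]
[33 40 11 10 70] [ 0.708 -0.005  0.118] [0.714 0.037 0.09 ]
```

```bash
python3 -c "
from workcell import ticket
print(ticket.hand_in())"
```

```text
the job is handed in; nothing more can be done
None
```

The pedal, clamp ring and both dark cups were put in the tray, the tray was pushed home against the back stops and the door shut, all in about 39 s. The job is handed in with no verdict returned, and I viewed 15 pictures against the limit of 14.

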